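# Hang coated-slide carriers round the bend of a drip rail

## Robot

A 6-joint arm with a two-finger parallel gripper is mounted at the origin on a cart in front of the work surface, level with it; the furniture and walls round the work are solid. World frame = base frame: x ahead of the robot, y to its left, z up, the work surface at z = 0. Lengths are in mm, angles in rad, forces in N, time in s.
With the tool pointing down it reaches from about 300 to 775 mm from the base axis. Payload 14.6 kg.
Tool frame: the origin (TCP) lies at the very end of the fingers, on their centre line; the grasp point (between the pads) lies 19 mm behind it; z points along the fingers, y is the line along which they close (so a half turn about z gives the same grasp; the last joint's range is limited). The gripper opens to 94 mm and grips with 3 to 60 N. Pads are 16 mm wide; open, the fingers measure 119 mm over their backs; the gripper's body (75 mm by 177 mm) begins 78 mm behind the grasp point.
Start: joints at [-1.411, 0.3, 1.521, -0, 1.321, -0.067], TCP at [123.667, -535.906, 205.446] pointing down, gripper open.
Joint ranges: [-3.03, 3.03], [-0.79, 2.21], [0.23, 2.52], [-1.04, 4.18], [0, 3.07], [-2.55, 2.55]. Speed limits (rad/s): [2.22, 2.22, 2.57, 3.14, 3.14, 3.14].

## Interface

Orientations are given as [roll, pitch, yaw] about the fixed x, y, z axes, in that order (R = Rz(yaw) Ry(pitch) Rx(roll)).
In Python, from cell import manip, eyes, ticket gives the robot as it stands. The module is installed in compiled form; this text tells all that it offers.
- The arm moves only by the tool arm_command, never from a script. Its argument "plan" is a list of rows, each a list of 5 numbers: the opening, from -1 (shut) to 1 (fully open), then the shift along the tool's x, y, z in m, then the turn about the tool's z in rad. In form: [[jaw, dx, dy, dz, roll], ...]. A call has 1 to 20 rows; each row shifts and turns the commanded pose from where the row before left it, along the tool's axes as they then stand; what a row does not reach is not made up. A row lasts 1/8 s, in which the tool goes at most 62.5 mm and 10.7 degrees, less where a joint would pass 70% of its speed; a pose out of reach is approached as far as the arm can. A call is refused whole if a number of a shift passes 0.0625 or a number of a turn 0.188, either way. A call with a gripper value outside its range is refused whole. The fingers move at their own pace and stop on an object; "newtons" is the grip in N (left out, the last holds). Time passes only in rows, so rows that do not move let the fingers close. It gives the time, the measured TCP pose, the force, the opening and the grip force at its end, in the units of the state.
- manip.read_state(): the state, without advancing time (a new reading comes with each control period).
- eyes.camera(name): name is "scene" or "top" or "wrist"; returns a dict with "img" (384x512x3 uint8, blue, green, red), "z_map" (384x512 float32, mm along the optical axis (not along the pixel's ray), 0 where there is no reading), "fx", "fy", "cx", "cy" (pixels), "eye" and "orientation" of the camera in the world. Camera axes: x right, y down, z forward; pixel columns grow to the right and rows downward; lengths in mm; the calibration is good to about 2 mm. A picture is of the moment at which its call begins.
- ticket.sign_off(): hands the job in; it is judged then, once.
The state is a dict: "clock": time; "joints": joint angles; "qd": joint speeds; "effort": joint torques, N m; "eef_pos": TCP position; "eef_rot": TCP orientation; "wrist_force": force on the tool from outside, world axes, zero at the start; "moment": the same for the moment, N m; "finger_gap": finger opening in mm; "finger_force": force on a finger pad.
Only numpy, scipy, OpenCV 4.12 (cv2) and the standard library are available. Lean on these libraries where they do the work, as an engineer would, in place of code of your own. Each camera call takes 0.05 s, during which the arm holds its last target. There are 200 camera calls.

## Task

Swing the red gate wide open, thread every slide hanger standing on the bench onto the bent drip rail by its drilled eye and slide it round the bend, so that all of them hang on the straight far leg. Then swing the gate fully shut. The slides are fragile: grip the hangers gently, with no more than about 15 N, do not force them against the rail, and leave the other things on the bench where they are.

Things in the scene. Friction and masses are not known exactly. Their poses are not given: they have to be found in the camera images.
- stand: White drip tray 220 x 415 mm, rim 14 mm high, fixed to the worktop, carrying a bent steel rail: a round bar 10 mm thick, level, its axis 155 mm above the worktop, held at one end only. Origin on the worktop below the line of the far leg. +x: along the entry leg from the tip inwards; +y: along the far leg to its end; z up. All points of the stand share these axes.
- rail_tip (a point): Free tip of the rail, on the bar's axis (its rounded end stands 5 mm further out). From here the entry leg runs straight along the stand's +x for 60 mm; then the rail bends 90 degrees to the left, towards +y, with a centre-line radius of 50 mm.
- rail_corner (a point): Point on the rail's axis where the bend ends and the straight far leg begins: 110 mm along the stand's +x and 50 mm along its +y from rail_tip. The far leg runs along +y from here.
- rail_end (a point): Point on the rail's axis where the far leg stops, at a collar 26 mm across in front of the dark upright post (170 mm high) that carries the rail; 234 mm along +y from rail_corner. Nothing can be put on at this end. Shelves overhang the bench from about x = 0.72 m in the robot's frame: keep the arm clear of them.
- gate (a joint): Red gate in front of the rail's tip: a level arm 78 mm long that swings about an upright axis with light friction and stays where it is left. 0 = shut, across the tip, arm pointing along the stand's +y, nothing can go on or off; grows as it swings anticlockwise seen from above, towards the stand's -x; stops fully open at 1.8 rad. It may start a little ajar.
- gate_pivot (a point): The gate's swing axis at the height of the gate arm (155 mm), on a post 62 mm along the stand's -y and 17 mm along its -x from rail_tip.
- gate_pin (a point): Upright round red pin on the gate arm by which it is swung: 12 mm thick, its top 211 mm above the worktop, 52 mm from the gate's axis. The point is on the pin's axis, 190 mm above the worktop (21 mm below the pin's top).
- hanger_a_eye (a point): Slide hanger with blue eye and tab, 144 mm high, 0.16 to 0.26 kg (there are up to four; None if absent). Centre of its drilled eye, 82 mm above the underside: ring 42 mm across and 24 mm long, hole 22 mm. x = axis of the hole (may go on either way round), y = along the foot, z = up. Hung up, the hole's top rests on the bar and this point is 6 mm below the rail's axis.
- hanger_a_tab (a point): Centre of the blue grip tab on top of the same hanger, 123 mm above its underside and 41 mm above the hole's centre; the tab is 16 (x) x 24 (y) mm and 42 mm high. Below the eye a white frame 10 x 62 mm with fragile coated glass slides stands on a heavy steel foot 50 (x) x 70 (y) x 10 mm. Same axes as the eye.
- hanger_b_eye (a point): Slide hanger with yellow eye and tab, 144 mm high, 0.16 to 0.26 kg (there are up to four; None if absent). Centre of its drilled eye, 82 mm above the underside: ring 42 mm across and 24 mm long, hole 22 mm. x = axis of the hole (may go on either way round), y = along the foot, z = up. Hung up, the hole's top rests on the bar and this point is 6 mm below the rail's axis.
- hanger_b_tab (a point): Centre of the yellow grip tab on top of the same hanger, 123 mm above its underside and 41 mm above the hole's centre; the tab is 16 (x) x 24 (y) mm and 42 mm high. Below the eye a white frame 10 x 62 mm with fragile coated glass slides stands on a heavy steel foot 50 (x) x 70 (y) x 10 mm. Same axes as the eye.
- hanger_c_eye (a point): Slide hanger with green eye and tab, 144 mm high, 0.16 to 0.26 kg (there are up to four; None if absent). Centre of its drilled eye, 82 mm above the underside: ring 42 mm across and 24 mm long, hole 22 mm. x = axis of the hole (may go on either way round), y = along the foot, z = up. Hung up, the hole's top rests on the bar and this point is 6 mm below the rail's axis.
- hanger_c_tab (a point): Centre of the green grip tab on top of the same hanger, 123 mm above its underside and 41 mm above the hole's centre; the tab is 16 (x) x 24 (y) mm and 42 mm high. Below the eye a white frame 10 x 62 mm with fragile coated glass slides stands on a heavy steel foot 50 (x) x 70 (y) x 10 mm. Same axes as the eye.
- hanger_d_eye (a point): Slide hanger with orange eye and tab, 144 mm high, 0.16 to 0.26 kg (there are up to four; None if absent). Centre of its drilled eye, 82 mm above the underside: ring 42 mm across and 24 mm long, hole 22 mm. x = axis of the hole (may go on either way round), y = along the foot, z = up. Hung up, the hole's top rests on the bar and this point is 6 mm below the rail's axis.
- hanger_d_tab (a point): Centre of the orange grip tab on top of the same hanger, 123 mm above its underside and 41 mm above the hole's centre; the tab is 16 (x) x 24 (y) mm and 42 mm high. Below the eye a white frame 10 x 62 mm with fragile coated glass slides stands on a heavy steel foot 50 (x) x 70 (y) x 10 mm. Same axes as the eye.
- timer: White bench timer, 66 x 66 x 15 mm, bystander; origin at the centre of its underside.
- petri: Stack of Petri dishes, 93 mm across, 31 mm high, bystander; origin at the centre of its underside.
- vial: Small glass vial with grey cap, 46 mm across, 91 mm high, bystander; origin at the centre of its underside.
- tube_tray: Low blue tube tray, 61 x 163 x 22 mm, bystander; origin at the centre of its underside.

How it is judged (in metres and radians):
On the way, in this order (a step that is already met when the one before it is completed fails the run):
1. the gate is swung wide open (over 1.3 rad) (value of joint gate above 1.3 rad), for 0.2 s.
2. every hanger present has its eye on the straight far leg of the rail, past the bend (y of hanger_a_eye in the frame of rail_corner between 0 and 0.234 m and x of hanger_a_eye in the frame of rail_corner between -0.012 and 0.012 m and z of hanger_a_eye in the frame of rail_corner between -0.014 and 0.01 m and y of hanger_b_eye in the frame of rail_corner between 0 and 0.234 m and x of hanger_b_eye in the frame of rail_corner between -0.012 and 0.012 m and z of hanger_b_eye in the frame of rail_corner between -0.014 and 0.01 m and y of hanger_c_eye in the frame of rail_corner between 0 and 0.234 m and x of hanger_c_eye in the frame of rail_corner between -0.012 and 0.012 m and z of hanger_c_eye in the frame of rail_corner between -0.014 and 0.01 m and y of hanger_d_eye in the frame of rail_corner between 0 and 0.234 m and x of hanger_d_eye in the frame of rail_corner between -0.012 and 0.012 m and z of hanger_d_eye in the frame of rail_corner between -0.014 and 0.01 m), for 0.2 s.
At the end, for the whole second after the job is handed in: Every hanger present hangs still (under 0.03 m/s) with the centre of its eye on the straight far leg: between rail_corner and rail_end, within 12 mm sideways of the rail's axis and from 10 mm above to 14 mm below it; the gate is shut (under 0.12 rad) (all of step 2 and linear speed of each of hanger_a, hanger_b, hanger_c, hanger_d below 0.03 m/s and value of joint gate below 0.12 rad); the robot touches nothing.
It fails at once if the timer, the Petri dishes, the vial or the blue tube tray is pushed more than 30 mm (distance of any of timer, petri, vial, tube_tray from where it was at the start of the episode above 0.03 m).
It fails at once if a hanger is gripped or pressed by the fingers with more than 40 N (all finger contacts added up) (contact force between the fingers and hanger_a above 40 N or contact force between the fingers and hanger_b above 40 N or contact force between the fingers and hanger_c above 40 N or contact force between the fingers and hanger_d above 40 N).
It fails at once if a hanger is forced against the rail or its stand with more than 25 N (contact force between any of hanger_a, hanger_b, hanger_c, hanger_d and stand above 25 N).
Of hanger_a, hanger_b, hanger_c, hanger_d only 3 to 4 are there at a start; the rules pass over those that are not, and their reading is None.
At some moment in a run one of hanger_a, hanger_b, hanger_c, hanger_d may be knocked a few centimetres aside while the robot is not near it.
It also fails if it takes over 210 s, if anything falls off the work surface, if the arm or the gripper's body presses on something with over 40 N, if the wrist force passes 120 N, or if a joint passes its speed limit or range.

## Working session

There is one attempt and no reset: what is moved stays moved. The work goes in short steps, Python scripts to look and compute and a tool call to move; the robot and the scene stay as the last step left them, time stands still between calls to the robot, and variables do not carry over. Pictures are saved under pics/ and viewed, at most 14 in all, crops included, and the job is handed in when it is done.

Besides the shell and the picture viewer there is one more tool, called after ">>>" as name([rows], argument=value, ...), one row to a line, values as JSON. arm_command: Moves the arm, as the interface text tells. Its arguments: {"type":"object","properties":{"plan":{"type":"array"},"newtons":{"type":"number"}},"required":["plan"]}

```bash
mkdir -p pics; cat > h.py <<'E'
import numpy as np, cv2
from scipy.spatial.transform import Rotation as Ro
from cell import manip, eyes, ticket
def shot(n):
    return eyes.camera(n)
def Rm(o):
    o=np.array(o,float)
    return o if o.shape==(3,3) else (Ro.from_quat(o).as_matrix() if o.size==4 else Ro.from_euler('xyz',o).as_matrix())
def cloud(c):
    z=c['z_map'].astype(float); v,u=np.mgrid[:z.shape[0],:z.shape[1]]
    p=np.stack([(u-c['cx'])/c['fx']*z,(v-c['cy'])/c['fy']*z,z],-1)
    w=p@Rm(c['orientation']).T+np.array(c['eye']); w[z==0]=np.nan
    return w
E
python3 - <<'E'
from h import *
for n in('scene','top'):
    c=shot(n); cv2.imwrite(f'pics/{n}0.png',c['img']); np.savez(f'{n}0.npz',**c)
    print(n,c['eye'],c['orientation'],c['fx'],c['cx'],c['cy'])
print(manip.read_state())
E
```

```text
scene [ 336.46453517 -996.82497746 1011.40427007] [-2.26582052 -0.00540051 -0.21122307] 411.7870521620566 251.09104586127032 191.01811270367517
top [ 216.43415662   35.69876504 1588.92737372] [-2.9135562  -0.00445763 -1.48804962] 381.3770467033368 255.49221799638315 193.09301981132032
{'clock': 0.1, 'joints': array([-1.41057652e+00,  3.00371399e-01,  1.52151424e+00, -1.05757134e-06,
        1.32070865e+00, -6.66066876e-02]), 'qd': array([ 0.00056214, -0.00199133, -0.00299451,  0.00143042,  0.00054642,
       -0.00039534]), 'effort': array([ 3.93171149e-04, -5.32645512e+01, -3.53283048e+01,  7.09201279e-02,
        2.35098257e-02, -4.34110621e-05]), 'eef_pos': array([ 123.64313079, -535.67998904,  204.96929591]), 'eef_rot': array([-3.14059316e+00, -6.56446157e-05,  2.26826726e-01]), 'wrist_force': array([-0.35249159,  0.63334558, -0.08453514]), 'moment': array([ 0.017029  , -0.02247669, -0.00245763]), 'finger_force': 0.0, 'finger_gap': 93.9772671093604}
```

View pics/scene0.png

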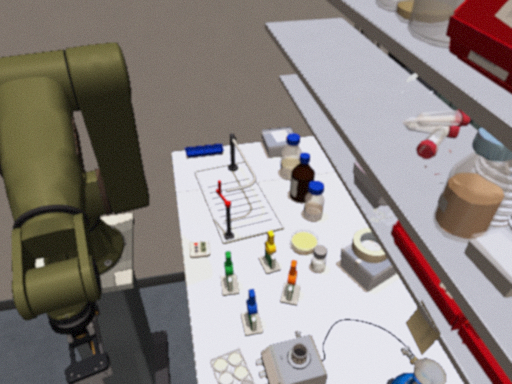

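View pics/top0.png

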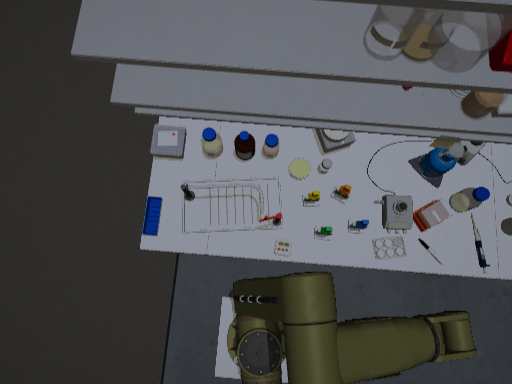

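The scene picture shows four hangers: green (229,268), yellow (270,245), orange (292,275) and blue (251,305). In the top picture they are at (325,231), (313,197), (345,190) and (360,224), with the gate at (270,217) and the rail post at (187,190). Next I measure them.

```bash
cat >> h.py <<'E'
HUE={'blue':(108,125),'yellow':(24,33),'green':(50,75),'orange':(8,18),'red':(-6,5)}
def seg(c,k,smin=140,vmin=60):
    h=cv2.cvtColor(c['img'],cv2.COLOR_BGR2HSV).astype(int); H=h[...,0].copy(); H[H>170]-=180
    return (H>=HUE[k][0])&(H<=HUE[k][1])&(h[...,1]>smin)&(h[...,2]>vmin)
E
python3 - <<'E'
from h import *
for n in('scene','top'):
    c=dict(np.load(f'{n}0.npz')); w=cloud(c)
    for k in HUE:
        m=seg(c,k)&(w[...,0]>150)&(w[...,0]<720)&(w[...,1]>-450)&(w[...,2]<240)&(w[...,2]>30)
        nc,l,st,ce=cv2.connectedComponentsWithStats(m.astype(np.uint8))
        for i in range(1,nc):
            if st[i,4]<8: continue
            p=w[l==i]; t=p[p[:,2]>p[:,2].max()-12]
            print(n,k,st[i,4],ce[i].round(),'mean',p.mean(0).round(),'min',p.min(0).round(),'max',p.max(0).round(),'top',t.mean(0).round(1))
    # rail + feet
    m=(w[...,2]>140)&(w[...,2]<185)&(w[...,0]>250)&(w[...,0]<600)&(w[...,1]>-150)&(w[...,1]<500)
    p=w[m]; print(n,'high',len(p)); print(p[::max(1,len(p)//40)].round().tolist())
    im=cv2.resize(c['img'][130:270,130:400] if n=='top' else c['img'][110:350,150:350],None,fx=2.9,fy=2.9,interpolation=cv2.INTER_CUBIC)
    cv2.imwrite(f'pics/{n}0z.png',im)
E
```

```text
scene blue 153 [251. 303.] mean [ 474. -383.  112.] min [ 465. -394.   67.] max [ 485. -363.  145.] top [ 475.  -376.7  141.1]
scene yellow 27 [270. 234.] mean [ 574. -180.  142.] min [ 568. -191.  136.] max [ 581. -170.  145.] top [ 573.9 -180.3  141.8]
scene yellow 41 [270. 246.] mean [ 574. -188.   98.] min [ 565. -197.   79.] max [ 585. -170.  112.] top [ 572.5 -186.1  104.1]
scene green 102 [228. 264.] mean [ 437. -244.  112.] min [ 429. -255.   79.] max [ 445. -224.  144.] top [ 437.7 -237.2  140.2]
scene orange 131 [292. 274.] mean [ 604. -312.  110.] min [ 593. -324.   75.] max [ 619. -293.  145.] top [ 606.8 -305.1  141.1]
scene red 65 [223. 197.] mean [461. -17. 166.] min [447. -50. 148.] max [477.  29. 213.] top [453.5   7.2 206.5]
scene high 379
[[545.0, 341.0, 168.0], [559.0, 330.0, 169.0], [553.0, 321.0, 166.0], [566.0, 326.0, 157.0], [545.0, 317.0, 156.0], [551.0, 310.0, 155.0], [552.0, 294.0, 156.0], [556.0, 274.0, 156.0], [560.0, 255.0, 154.0], [559.0, 232.0, 156.0], [571.0, 216.0, 156.0], [570.0, 189.0, 162.0], [570.0, 175.0, 158.0], [571.0, 162.0, 154.0], [574.0, 1
[... 1679 characters left out ...]
0], [566.0, 149.0, 167.0], [571.0, 119.0, 157.0], [575.0, 88.0, 151.0], [545.0, 343.0, 170.0], [549.0, 314.0, 164.0], [553.0, 284.0, 159.0], [556.0, 253.0, 158.0], [558.0, 222.0, 160.0], [561.0, 192.0, 155.0], [571.0, 65.0, 159.0], [543.0, 327.0, 169.0], [547.0, 298.0, 162.0], [551.0, 269.0, 155.0], [537.0, 337.0, 174.0], [565.0, 45.0, 161.0], [559.0, 44.0, 166.0], [554.0, 36.0, 156.0], [543.0, 31.0, 156.0], [525.0, 34.0, 164.0], [511.0, 33.0, 156.0], [499.0, 32.0, 160.0], [492.0, 23.0, 160.0], [480.0, 26.0, 160.0], [478.0, -39.0, 159.0], [469.0, -39.0, 165.0], [465.0, -39.0, 168.0], [460.0, -25.0, 163.0], [454.0, 2.0, 164.0], [457.0, -36.0, 166.0], [451.0, -3.0, 160.0], [445.0, 9.0, 170.0]]
```

View pics/top0z.png

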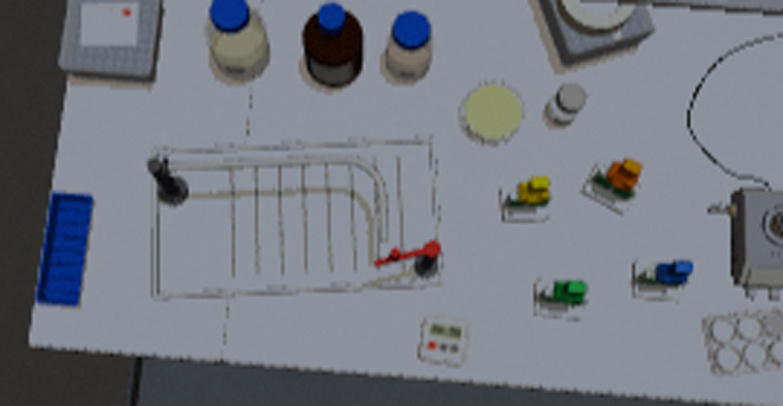

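The zoomed top view shows the gate slightly ajar at (380-435,260-245). The far leg runs from about (370,170) to (165,165). Yellow, blue and green feet are nearly square to the stand, and orange is turned. Next I fit the stand pose.

```bash
cat > fit.py <<'E'
from h import *
from scipy.optimize import least_squares
from scipy.spatial import cKDTree
a=np.linspace(0,np.pi/2,60)
C=np.r_[np.c_[np.linspace(-3,60,64),np.zeros(64)],np.c_[60+50*np.sin(a),50-50*np.cos(a)],np.c_[np.full(230,110),np.linspace(50,280,230)]]
T=cKDTree(C)
def tr(q,p):
    c,s=np.cos(q[2]),np.sin(q[2]); d=p-q[:2]; return np.c_[d[:,0]*c+d[:,1]*s,-d[:,0]*s+d[:,1]*c]
def W(q,p): c,s=np.cos(q[2]),np.sin(q[2]); p=np.atleast_2d(p); return np.c_[q[0]+c*p[:,0]-s*p[:,1],q[1]+s*p[:,0]+c*p[:,1]]
def fit(w,q=(468,22,.12)):
    p=w[(w[...,2]>147)&(w[...,2]<168)&(w[...,0]>470)&(w[...,0]<600)&(w[...,1]>10)&(w[...,1]<312)][:,:2]
    # include tip
    r=least_squares(lambda q:T.query(tr(q,p))[0],q,loss='soft_l1',f_scale=3)
    return r.x,np.abs(r.fun).mean(),len(p)
if __name__=='__main__':
    for n in('scene','top'):
        w=cloud(dict(np.load(f'{n}0.npz'))); q,e,k=fit(w); print(n,q.round(3),e,k,'corner,end,pivot',W(q,[[110,50],[110,284],[-17,-62]]).round(1).tolist())
        m=(w[...,2]>3)&(w[...,2]<25)&(abs(w[...,0]-500)<200)&(w[...,1]<-120)&(w[...,1]>-420)
        for nm,x,y in(('blue',474,-374),('yellow',573.5,-178),('green',437,-234),('orange',603,-303)):
            s=m&(np.hypot(w[...,0]-x,w[...,1]-y)<52)
            p=w[s][:,:2].astype(np.float32)
            if len(p)>5: print(nm,len(p),cv2.minAreaRect(p))
E
python3 fit.py
```

```text
scene [4.80132e+02 2.17080e+01 1.29000e-01] 2.3572248425453743 223 corner,end,pivot [[582.8, 85.5], [552.7, 317.5], [471.3, -42.0]]
blue 315 ((478.0798645019531, -374.5917053222656), (70.3403549194336, 85.9460220336914), 19.666030883789062)
yellow 207 ((576.082763671875, -182.48583984375), (51.08711242675781, 81.02465057373047), 11.225031852722168)
green 264 ((436.43463134765625, -234.76589965820312), (78.63059997558594, 74.69447326660156), 68.04218292236328)
orange 274 ((612.19970703125, -305.47637939453125), (71.20661163330078, 58.58405685424805), 65.95479583740234)
top [4.75045e+02 2.52080e+01 1.28000e-01] 2.4777860337108315 245 corner,end,pivot [[577.8, 88.8], [547.9, 320.9], [466.1, -38.5]]
blue 159 ((474.1931457519531, -374.1656494140625), (90.89451599121094, 94.17278289794922), 25.64810562133789)
yellow 149 ((569.1559448242188, -176.6644287109375), (95.5178451538086, 89.98589324951172), 55.413818359375)
green 156 ((434.406494140625, -238.7877655029297), (91.08084106445312, 88.53388214111328), 12.940720558166504)
orange 135 ((599.7929077148438, -302.40277099609375), (96.55345153808594, 87.018310546875), 57.16741943359375)
```

```bash
cat > plan.py <<'E'
from h import *
import json,sys
def plan(wps,jaw,start=None):
    """wps: [(X,Y,Z,yaw,nrows)] -> rows in the tool frame (tool down)"""
    s=manip.read_state(); p=np.array(s['eef_pos']) if start is None else np.array(start[:3],float)
    y=s['eef_rot'][2] if start is None else start[3]
    out=[]; 
    for X,Y,Z,yaw,n in wps:
        dyaw=(yaw-y+np.pi)%(2*np.pi)-np.pi if abs(yaw-y)>4 else yaw-y
        t=np.array([X,Y,Z],float); y0=y; p0=p.copy()
        for i in range(1,n+1):
            q=p0+(t-p0)*i/n; d=q-p; c,sn=np.cos(y),np.sin(y)
            r=[jaw,round((c*d[0]+sn*d[1])/1e3,4),round((sn*d[0]-c*d[1])/1e3,4),round(-d[2]/1e3,4),round(-dyaw/n,4)]
            out.append(r)
            # real pose after rounding
            p=p+np.array([c*r[1]+sn*r[2],sn*r[1]-c*r[2],-r[3]])*1e3; y=y-r[4]
    print(len(out),json.dumps(out)); return out
E
python3 -c "
from plan import *
plan([(123.6,-535.7,330,.227,3),(440,-60,330,1.70,15)],-0.4)"
```

```text
18 [[-0.4, -0.0, 0.0, -0.0417, -0.0001], [-0.4, -0.0, 0.0, -0.0417, -0.0001], [-0.4, -0.0, 0.0, -0.0416, -0.0001], [-0.4, 0.0277, -0.0261, -0.0, -0.0982], [-0.4, 0.0301, -0.0234, -0.0, -0.0982], [-0.4, 0.0323, -0.0202, -0.0, -0.0982], [-0.4, 0.0341, -0.017, -0.0, -0.0982], [-0.4, 0.0355, -0.0135, -0.0, -0.0982], [-0.4, 0.0368, -0.01, -0.0, -0.0982], [-0.4, 0.0376, -0.0064, -0.0, -0.0982], [-0.4, 0.0379, -0.0026, -0.0, -0.0982], [-0.4, 0.0381, 0.0011, -0.0, -0.0982], [-0.4, 0.0378, 0.0048, -0.0, -0.0982], [-0.4, 0.0371, 0.0085, -0.0, -0.0982], [-0.4, 0.0361, 0.0121, -0.0, -0.0982], [-0.4, 0.0348, 0.0156, -0.0, -0.0982], [-0.4, 0.033, 0.0189, -0.0, -0.0982], [-0.4, 0.0311, 0.0221, -0.0, -0.0982]]
```

>>> arm_command([
  [-0.4,0,0,-0.042,0],
  [-0.4,0,0,-0.042,0],
  [-0.4,0,0,-0.041,0],
  [-0.4,0.028,-0.026,0,-0.098],
  [-0.4,0.03,-0.023,0,-0.098],
  [-0.4,0.032,-0.02,0,-0.098],
  [-0.4,0.034,-0.017,0,-0.098],
  [-0.4,0.0355,-0.0135,0,-0.098],
  [-0.4,0.037,-0.01,0,-0.098],
  [-0.4,0.0375,-0.0065,0,-0.098],
  [-0.4,0.038,-0.0025,0,-0.098],
  [-0.4,0.038,0.001,0,-0.098],
  [-0.4,0.038,0.005,0,-0.098],
  [-0.4,0.037,0.0085,0,-0.098],
  [-0.4,0.036,0.012,0,-0.098],
  [-0.4,0.035,0.0155,0,-0.098],
  [-0.4,0.033,0.019,0,-0.098],
  [-0.4,0.031,0.022,0,-0.098],
  [-0.4,0,0,0,0],
], newtons=10)

```text
clock: 2.48
eef_pos: [441.6, -59.9, 329.9]
eef_rot: [-3.14, -0.001, 1.701]
wrist_force: [-0.3, -1.0, -0.4]
finger_gap: 28.3
finger_force: 0.0
```

```bash
python3 - <<'E'
from h import *
s=manip.read_state(); print(s['clock'],s['eef_pos'],s['eef_rot'],s['joints'],s['finger_gap'])
c=shot('wrist'); np.savez('w1.npz',**c); cv2.imwrite('pics/w1.png',c['img']); print(c['eye'],c['orientation'],c['fx'])
from fit import *
w=cloud(c); print(fit(w,(477,23,.128)))
m=seg(c,'red')&(w[...,2]>100); p=w[m]; print(len(p)); t=p[p[:,2]>204]; print('pin',t.mean(0),t.min(0),t.max(0)); a=p[(p[:,2]<175)&(p[:,2]>150)]; print(cv2.fitLine(a[:,:2].astype(np.float32),cv2.DIST_L2,0,.01,.01).ravel())
E
```

```text
2.475 [441.56656517 -59.88760765 329.86633876] [-3.14049082e+00 -5.60024769e-04  1.70053030e+00] [-2.17122883e-01 -6.33004335e-03  1.58604715e+00  1.52115552e-04
  1.56310214e+00 -3.46858430e-01] 28.34068206903808
[432.72848006  10.5687639  507.51267501] [2.89050963e+00 2.10023900e-03 1.30340066e-01] 277.2914054525993
(array([4.76073251e+02, 2.35424518e+01, 1.29981687e-01]), np.float64(2.388708460044686), 1625)
525
pin [451.94842159   9.30607371 209.28996316] [446.52806137   4.31930701 206.35780984] [457.07440963  14.50471836 210.77184196]
[ 3.2860795e-01 -9.4446641e-01  4.6135080e+02 -1.7575392e+01]
```

View pics/w1.png

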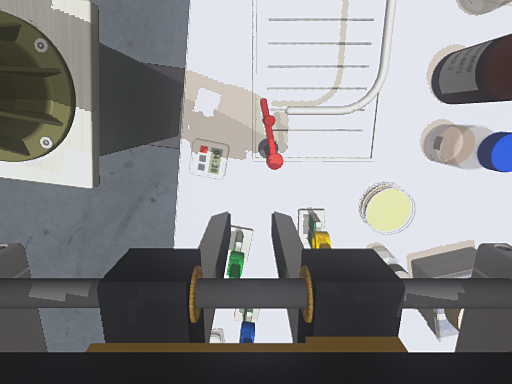

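```bash
python3 -c "
from plan import *
plan([(452,9.3,215,1.7,6),(452,9.3,183,1.7,3)],-0.4)
pv=np.array([467.3,-40.2])
ph=np.linspace(.17,1.72,17)[1:]
plan([(pv[0]-52*np.sin(.13+f),pv[1]+52*np.cos(.13+f),183,1.7+f-.17,1) for f in ph],-1,(452,9.3,183,1.7))
"
```

```text
9 [[-0.4, 0.0114, 0.0033, 0.0192, -0.0003], [-0.4, 0.0113, 0.0033, 0.0191, -0.0003], [-0.4, 0.0114, 0.0033, 0.0192, -0.0003], [-0.4, 0.0113, 0.0033, 0.0192, -0.0003], [-0.4, 0.0114, 0.0033, 0.0192, -0.0003], [-0.4, 0.0114, 0.0033, 0.0191, -0.0003], [-0.4, -0.0, -0.0, 0.0107, -0.0001], [-0.4, -0.0, -0.0, 0.0106, -0.0001], [-0.4, -0.0, -0.0, 0.0107, -0.0001]]
16 [[-1, -0.0009, -0.005, -0.0, -0.0969], [-1, -0.0011, -0.0049, -0.0, -0.0968], [-1, -0.0011, -0.0049, -0.0, -0.0969], [-1, -0.0011, -0.0049, -0.0, -0.0969], [-1, -0.0011, -0.0049, -0.0, -0.0969], [-1, -0.0011, -0.0049, -0.0, -0.0968], [-1, -0.0011, -0.005, -0.0, -0.0969], [-1, -0.0011, -0.0049, -0.0, -0.0969], [-1, -0.0011, -0.0049, -0.0, -0.0969], [-1, -0.0011, -0.0049, -0.0, -0.0968], [-1, -0.0011, -0.0049, -0.0, -0.0969], [-1, -0.0011, -0.0049, -0.0, -0.0969], [-1, -0.0011, -0.0049, -0.0, -0.0969], [-1, -0.0011, -0.0049, -0.0, -0.0968], [-1, -0.001, -0.005, -0.0, -0.0969], [-1, -0.0011, -0.0049, -0.0, -0.0969]]
```

>>> arm_command([
  [-0.4,0.0114,0.0033,0.019,0],
  [-0.4,0.0114,0.0033,0.019,0],
  [-0.4,0.0114,0.0033,0.019,0],
  [-0.4,0.0114,0.0033,0.019,0],
  [-0.4,0.0114,0.0033,0.019,0],
  [-0.4,0.0114,0.0033,0.02,0],
  [-0.4,0,0,0.0107,0],
  [-0.4,0,0,0.0107,0],
  [-0.4,0,0,0.0107,0],
  [-1,0,0,0,0],
  [-1,0,0,0,0],
  [-1,0,0,0,0],
  [-1,0,0,0,0],
], newtons=10)

```text
clock: 4.15
eef_pos: [452.2, 8.9, 183.7]
eef_rot: [3.141, 0.0, 1.697]
wrist_force: [0.6, -0.6, 2.0]
finger_gap: 11.9
finger_force: 10.0
```

>>> arm_command([
  [-1,-0.001,-0.005,0,-0.097],
  [-1,-0.0011,-0.0049,0,-0.097],
  [-1,-0.0011,-0.0049,0,-0.097],
  [-1,-0.0011,-0.0049,0,-0.097],
  [-1,-0.0011,-0.0049,0,-0.097],
  [-1,-0.0011,-0.0049,0,-0.097],
  [-1,-0.0011,-0.0049,0,-0.097],
  [-1,-0.0011,-0.0049,0,-0.097],
  [-1,-0.0011,-0.0049,0,-0.097],
  [-1,-0.0011,-0.0049,0,-0.097],
  [-1,-0.0011,-0.0049,0,-0.097],
  [-1,-0.0011,-0.0049,0,-0.097],
  [-1,-0.0011,-0.0049,0,-0.097],
  [-1,-0.0011,-0.0049,0,-0.097],
  [-1,-0.0011,-0.0049,0,-0.097],
  [-1,-0.0011,-0.0049,0,-0.097],
  [-1,0,0,0,0],
  [-1,0,0,0,0],
])

```text
clock: 6.4
eef_pos: [418.9, -54.5, 183.8]
eef_rot: [3.141, 0.004, -3.034]
wrist_force: [12.7, 3.4, -4.7]
finger_gap: 11.5
finger_force: 10.0
```

```bash
python3 -c "
from plan import *
plan([(418.9,-54.5,184,3.249,2),(418.9,-54.5,330,3.249,4),(480,-320,330,1.7,11)],0,(418.9,-54.5,184,3.249))
"
```

```text
17 [[0, -0.0, 0.0, -0.0, -0.0], [0, -0.0, 0.0, -0.0, -0.0], [0, -0.0, 0.0, -0.0365, -0.0], [0, -0.0, 0.0, -0.0365, -0.0], [0, -0.0, 0.0, -0.0365, -0.0], [0, -0.0, 0.0, -0.0365, -0.0], [0, -0.0029, -0.0246, -0.0, 0.1408], [0, -0.0064, -0.0239, -0.0, 0.1408], [0, -0.0096, -0.0228, -0.0, 0.1408], [0, -0.0128, -0.0213, -0.0, 0.1408], [0, -0.0156, -0.0192, -0.0, 0.1408], [0, -0.0182, -0.0168, -0.0, 0.1408], [0, -0.0203, -0.0142, -0.0, 0.1408], [0, -0.0221, -0.0111, -0.0, 0.1408], [0, -0.0235, -0.0079, -0.0, 0.1408], [0, -0.0243, -0.0046, -0.0, 0.1408], [0, -0.0248, -0.0011, -0.0, 0.1408]]
```

>>> arm_command([
  [0,0,0,0,0],
  [0,0,0,0,0],
  [0,0,0,-0.0365,0],
  [0,0,0,-0.0365,0],
  [0,0,0,-0.0365,0],
  [0,0,0,-0.0365,0],
  [0,-0.003,-0.0245,0,0.141],
  [0,-0.0065,-0.024,0,0.141],
  [0,-0.0095,-0.023,0,0.141],
  [0,-0.013,-0.021,0,0.141],
  [0,-0.0155,-0.019,0,0.141],
  [0,-0.018,-0.017,0,0.141],
  [0,-0.0205,-0.014,0,0.141],
  [0,-0.022,-0.011,0,0.141],
  [0,-0.0235,-0.008,0,0.141],
  [0,-0.0245,-0.0045,0,0.141],
  [0,-0.025,-0.001,0,0.141],
  [0,0,0,0,0],
])

```text
clock: 8.65
eef_pos: [478.5, -321.3, 328.5]
eef_rot: [-3.141, -0.001, 1.696]
wrist_force: [-0.4, -0.3, -0.4]
finger_gap: 47.1
finger_force: 0.0
```

```bash
cat > hang.py <<'E'
from h import *
def hangers(c):
    w=cloud(c); r={}
    for k in ('blue','yellow','green','orange'):
        m=seg(c,k,120,50)&(w[...,2]>60)&(w[...,2]<260)
        p=w[m]
        if len(p)<20: continue
        top=np.percentile(p[:,2],98); t=p[p[:,2]>top-5].astype(np.float32)
        R=cv2.minAreaRect(t[:,:2]); (cx,cy),(a,b),an=R
        # direction of the short side = hole axis
        an=an if a<b else an+90
        an=(an+90)%180-90
        r[k]=(len(t),round(float(top),1),round(cx,1),round(cy,1),round(a,1),round(b,1),round(an,1))
        print(k,*r[k])
    return r
E
cat > look.py <<'E'
import sys
from hang import *
s=manip.read_state(); print(round(s['clock'],2),s['eef_pos'].round(1),s['eef_rot'].round(3),s['joints'][5].round(2),round(s['finger_gap'],1),s['wrist_force'].round(1))
c=shot('wrist'); np.savez(sys.argv[1]+'.npz',**c); cv2.imwrite(f'pics/{sys.argv[1]}.png',c['img']); hangers(c)
E
python3 look.py w2
```

```text
8.65 [ 478.5 -321.3  328.5] [-3.141e+00 -1.000e-03  1.696e+00] -0.78 47.1 [-0.4 -0.3 -0.4]Traceback (most recent call last):
  File "look.py", line 4, in <module>
    c=shot('wrist'); np.savez(sys.argv[1]+'.npz',**c); cv2.imwrite(f'pics/{sys.argv[1]}.png',c['img']); hangers(c)
                                                                                                        ~~~~~~~^^^
  File "hang.py", line 9, in hangers
    R=cv2.minAreaRect(t[:,:2]); (cx,cy),(a,b),an=R
cv2.error: OpenCV(4.12.0) /io/opencv/modules/imgproc/src/convhull.cpp:143: error: (-215:Assertion failed) total >= 0 && (depth == CV_32F || depth == CV_32S) in function 'convexHull'
```

View pics/w2.png

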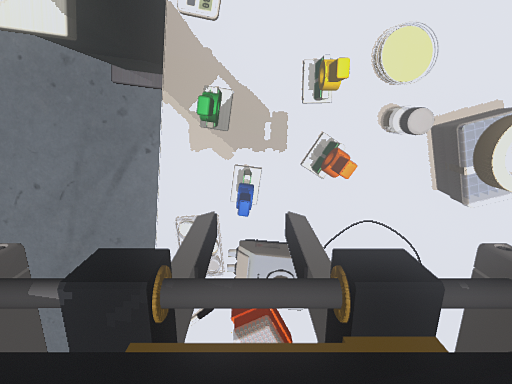

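```bash
sed -i 's/cv2.minAreaRect(t\[:,:2\])/cv2.minAreaRect(np.ascontiguousarray(t[:,:2]))/; s/m=seg(c,k,120,50)&/m=seg(c,k,120,50)\&np.isfinite(w[...,2])\&/' hang.py; python3 - <<'E'
from hang import *
c=dict(np.load('w2.npz')); hangers(c)
w=cloud(c)
for nm,x,y in(('blue',474,-374),('yellow',573.5,-178),('green',437,-234),('orange',603,-303)):
    s=(w[...,2]>5)&(w[...,2]<15)&(np.hypot(w[...,0]-x,w[...,1]-y)<48)
    print(nm,s.sum(),cv2.minAreaRect(np.ascontiguousarray(w[s][:,:2].astype(np.float32))))
E
```

```text
blue 169 143.3 474.6 -373.7 22.5 15.9 -0.9
yellow 226 143.7 573.8 -179.2 14.2 21.8 7.6
green 213 143.7 407.9 -244.7 22.9 14.3 -1.8
orange 158 143.1 606.5 -302.2 22.3 13.9 -24.9
blue 579 ((474.3832092285156, -373.5467834472656), (69.71387481689453, 49.73088073730469), 89.38238525390625)
yellow 632 ((573.3709716796875, -178.83409118652344), (50.013938903808594, 69.18445587158203), 8.347912788391113)
green 474 ((412.61224365234375, -244.6920623779297), (69.82412719726562, 39.60340881347656), 89.4964828491211)
orange 509 ((606.0142211914062, -302.016357421875), (69.87467193603516, 49.581092834472656), 64.44357299804688)
```

The wrist view shows green (208,105), blue (245,195), orange (340,160) and yellow (335,72). Green has been knocked to (408,-245). I grasp green first.

```bash
python3 -c "
from plan import *
plan([(408,-244.7,200,1.545,6),(408,-244.7,109,1.545,5)],0,(478.5,-321.3,329,1.698))
plan([(408,-244.7,335,1.545,7),(426.5,17.1,335,1.701,8),(426.5,17.1,180,1.701,5)],-1,(408,-244.7,109,1.545))
"
```

```text
11 [[0, 0.0142, -0.01, 0.0215, 0.0255], [0, 0.0138, -0.0104, 0.0215, 0.0255], [0, 0.0137, -0.0108, 0.0215, 0.0255], [0, 0.0133, -0.0111, 0.0215, 0.0255], [0, 0.0131, -0.0114, 0.0215, 0.0255], [0, 0.0127, -0.0117, 0.0215, 0.0255], [0, 0.0, -0.0, 0.0182, -0.0], [0, 0.0, -0.0, 0.0182, -0.0], [0, 0.0, -0.0, 0.0182, -0.0], [0, 0.0, -0.0, 0.0182, -0.0], [0, 0.0, -0.0, 0.0182, -0.0]]
20 [[-1, 0.0, 0.0, -0.0323, -0.0], [-1, 0.0, 0.0, -0.0323, -0.0], [-1, 0.0, 0.0, -0.0323, -0.0], [-1, 0.0, 0.0, -0.0322, -0.0], [-1, 0.0, 0.0, -0.0323, -0.0], [-1, 0.0, 0.0, -0.0323, -0.0], [-1, 0.0, 0.0, -0.0323, -0.0], [-1, 0.0328, 0.0015, -0.0, -0.0195], [-1, 0.0327, 0.0021, -0.0, -0.0195], [-1, 0.0327, 0.0027, -0.0, -0.0195], [-1, 0.0326, 0.0034, 0.0, -0.0195], [-1, 0.0326, 0.004, 0.0, -0.0195], [-1, 0.0325, 0.0047, 0.0, -0.0195], [-1, 0.0324, 0.0053, 0.0, -0.0195], [-1, 0.0322, 0.0059, 0.0, -0.0195], [-1, 0.0, -0.0, 0.031, 0.0], [-1, 0.0, -0.0, 0.031, 0.0], [-1, 0.0, -0.0, 0.031, 0.0], [-1, 0.0, -0.0, 0.031, 0.0], [-1, 0.0, -0.0, 0.031, 0.0]]
```

>>> arm_command([
  [0,0.0142,-0.01,0.0215,0.0255],
  [0,0.0138,-0.0104,0.0215,0.0255],
  [0,0.0137,-0.0108,0.0215,0.0255],
  [0,0.0133,-0.0111,0.0215,0.0255],
  [0,0.0131,-0.0114,0.0215,0.0255],
  [0,0.0127,-0.0117,0.0215,0.0255],
  [0,0,0,0.018,0],
  [0,0,0,0.018,0],
  [0,0,0,0.018,0],
  [0,0,0,0.018,0],
  [0,0,0,0.018,0],
  [0,0,0,0.001,0],
  [-1,0,0,0,0],
  [-1,0,0,0,0],
  [-1,0,0,0,0],
  [-1,0,0,0,0],
  [-1,0,0,0,0],
  [-1,0,0,0,0],
], newtons=12)

```text
clock: 10.95
eef_pos: [408.3, -243.9, 109.7]
eef_rot: [3.141, 0.0, 1.545]
wrist_force: [-1.8, 0.7, 5.7]
finger_gap: 16.0
finger_force: 12.0
```

>>> arm_command([
  [-1,0,0,-0.015,0],
  [-1,0,0,-0.03,0],
  [-1,0,0,-0.04,0],
  [-1,0,0,-0.04,0],
  [-1,0,0,-0.04,0],
  [-1,0,0,-0.04,0],
  [-1,0,0,-0.021,0],
  [-1,0.016,0.0005,0,-0.01],
  [-1,0.0245,0.001,0,-0.0145],
  [-1,0.0245,0.0015,0,-0.0145],
  [-1,0.0245,0.002,0,-0.0145],
  [-1,0.0245,0.0025,0,-0.0145],
  [-1,0.0245,0.003,0,-0.0145],
  [-1,0.0245,0.003,0,-0.0145],
  [-1,0.0245,0.0035,0,-0.0145],
  [-1,0.0245,0.004,0,-0.0145],
  [-1,0.0245,0.0045,0,-0.0145],
  [-1,0.0165,0.003,0,-0.0145],
  [-1,0.006,0.001,0,0],
  [-1,0,0,0,0],
])

```text
clock: 13.45
eef_pos: [425.8, 16.9, 334.9]
eef_rot: [-3.141, -0.0, 1.7]
wrist_force: [-1.2, -0.5, -1.3]
finger_gap: 15.7
finger_force: 12.0
```

```bash
cat > look2.py <<'E'
import sys
from hang import *
from fit import *
s=manip.read_state(); print(round(s['clock'],2),s['eef_pos'].round(1),s['eef_rot'].round(3),round(s['finger_gap'],1),s['wrist_force'].round(1))
c=shot('wrist'); np.savez(sys.argv[1]+'.npz',**c); cv2.imwrite(f'pics/{sys.argv[1]}.png',c['img']); print('fit',fit(cloud(c),(476,23.5,.13)))
hangers(c)
E
python3 look2.py w3
```

```text
13.45 [425.8  16.9 334.9] [-3.141 -0.     1.7  ] 15.7 [-1.2 -0.5 -1.3]
fit (array([4.75984279e+02, 2.46022827e+01, 1.29365762e-01]), np.float64(2.329701751052966), 2052)
blue 912 141.8 775.6 8.7 43.0 52.1 18.9
```

View pics/w3.png

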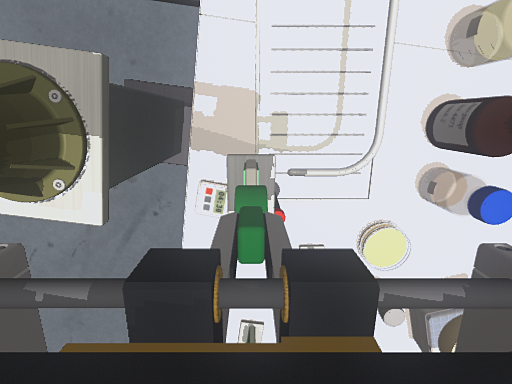

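The wrist view shows the green hanger held straight at (250,225) between the fingers. The rail tip is at (290,172), to its right. I now lower and thread it.

```bash
cat > path.py <<'E'
from plan import *
from fit import W
Q=(476.8,24.0,.1297)
def pt(u,v,z,turn,n,dt=0):
    # eye at stand (u,v), TCP offset dt along tool x (hanger y axis)
    x,y=W(Q,[[u,v]])[0]; a=Q[2]+turn+np.pi/2
    return (x+dt*np.cos(a),y+dt*np.sin(a),z,a,n)
def down(z,dt,u=-50): return [pt(u,0,z,0,6,dt)]
def enter(z,dt): return [pt(0,0,z,0,6,dt),pt(60,0,z,0,4,dt)]
def arc(z,dt,n=14):
    return [pt(60+49.3*np.sin(a),50-49.3*np.cos(a),z,a,1,dt) for a in np.linspace(0,np.pi/2,n+1)[1:]]
def leg(z,dt,v): return [pt(110,50+v,z,np.pi/2,max(3,round(v/17)),dt)]
E
python3 -c "
from path import *
z=180.7
print(down(z,.5),enter(z,.5))
plan(down(z,.5)+enter(z,.5),-1)
plan(arc(z,.5),-1,pt(60,0,z,0,1,.5)); print(pt(110,50,z,np.pi/2,1,.5))
plan(leg(z,.5,203),-1,pt(110,50,z,np.pi/2,1,.5)); print(leg(z,.5,203))"
```

```text
[(np.float64(427.15529469905346), np.float64(18.028966958543048), 180.7, 1.7004963267948965, 6)] [(np.float64(476.73533166588874), np.float64(24.495800369668352), 180.7, 1.7004963267948965, 6), (np.float64(536.2313760260911), np.float64(32.256000463018715), 180.7, 1.7004963267948965, 4)]
16 [[-1, 0.0002, 0.0002, 0.0257, -0.0001], [-1, 0.0003, 0.0003, 0.0257, -0.0001], [-1, 0.0002, 0.0002, 0.0258, -0.0001], [-1, 0.0002, 0.0003, 0.0257, -0.0001], [-1, 0.0002, 0.0002, 0.0257, -0.0001], [-1, 0.0003, 0.0002, 0.0257, -0.0001], [-1, -0.0, 0.0083, 0.0, -0.0], [-1, -0.0, 0.0084, 0.0, -0.0], [-1, -0.0, 0.0083, 0.0, -0.0], [-1, -0.0, 0.0084, 0.0, -0.0], [-1, -0.0, 0.0083, 0.0, -0.0], [-1, -0.0, 0.0083, 0.0, -0.0], [-1, -0.0, 0.015, 0.0, -0.0], [-1, -0.0, 0.015, 0.0, -0.0], [-1, -0.0, 0.015, 0.0, -0.0], [-1, -0.0, 0.015, 0.0, -0.0]]
14 [[-1, 0.001, 0.0055, -0.0, -0.1122], [-1, 0.0003, 0.0054, -0.0, -0.1122], [-1, 0.0003, 0.0055, -0.0, -0.1122], [-1, 0.0003, 0.0055, -0.0, -0.1122], [-1, 0.0003, 0.0054, -0.0, -0.1122], [-1, 0.0003, 0.0055, -0.0, -0.1122], [-1, 0.0004, 0.0055, -0.0, -0.1122], [-1, 0.0003, 0.0054, -0.0, -0.1122], [-1, 0.0003, 0.0055, -0.0, -0.1122], [-1, 0.0003, 0.0054, -0.0, -0.1122], [-1, 0.0003, 0.0055, -0.0, -0.1122], [-1, 0.0003, 0.0055, -0.0, -0.1122], [-1, 0.0003, 0.0054, -0.0, -0.1122], [-1, 0.0003, 0.0055, -0.0, -0.1122]]
(np.float64(578.9134475462439), np.float64(87.7424021371997), 180.7, 3.271292653589793, 1)
12 [[-1, 0.0, 0.0169, -0.0, -0.0], [-1, 0.0, 0.0169, -0.0, -0.0], [-1, -0.0, 0.0169, -0.0, -0.0], [-1, -0.0, 0.017, -0.0, -0.0], [-1, -0.0, 0.0169, -0.0, -0.0], [-1, -0.0, 0.0169, -0.0, -0.0], [-1, -0.0, 0.0169, -0.0, -0.0], [-1, -0.0, 0.0169, -0.0, -0.0], [-1, -0.0, 0.017, -0.0, -0.0], [-1, -0.0, 0.0169, -0.0, -0.0], [-1, -0.0, 0.0169, -0.0, -0.0], [-1, -0.0, 0.0169, -0.0, -0.0]]
[(np.float64(552.6581038970752), np.float64(289.0373522225509), 180.7, 3.271292653589793, 12)]
```

>>> arm_command([
  [-1,0.0002,0.0003,0.026,0],
  [-1,0.0003,0.0003,0.026,0],
  [-1,0.0002,0.0003,0.026,0],
  [-1,0.0003,0.0003,0.026,0],
  [-1,0.0003,0.0002,0.026,0],
  [-1,0,0,0.016,0],
  [-1,0,0,0.008,0],
  [-1,0,0,0,0],
  [-1,0,0.008,0,0],
  [-1,0,0.008,0,0],
  [-1,0,0.008,0,0],
  [-1,0,0.006,0,0],
  [-1,0,0.006,0,0],
  [-1,0,0.006,0,0],
  [-1,0,0.006,0,0],
  [-1,0,0.004,0,0],
  [-1,0,0,0,0],
])

```text
clock: 15.62
eef_pos: [479.1, 24.7, 181.3]
eef_rot: [-3.141, -0.0, 1.7]
wrist_force: [-0.2, -0.6, -1.7]
finger_gap: 16.6
finger_force: 12.0
```

```bash
python3 look2.py w4; python3 -c "
from h import *
c=shot('scene');cv2.imwrite('pics/s4.png',cv2.resize(c['img'][150:270,160:310],None,fx=4,fy=4,interpolation=cv2.INTER_CUBIC))"
```

```text
15.62 [479.1  24.7 181.3] [-3.141 -0.     1.7  ] 16.6 [-0.2 -0.6 -1.7]
fit (array([4.73839729e+02, 2.74754630e+01, 1.05688463e-01]), np.float64(3.295460677061167), 4953)
green 933 215.0 479.2 24.4 14.8 22.9 6.2
```

View pics/s4.png

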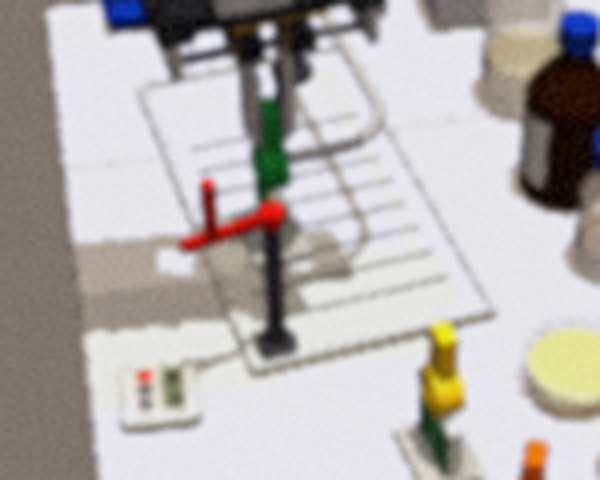

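The scene view shows the green eye at (270,165) on the rail tip, with the rail running out to its right. The forces are near zero, so I continue round the bend.

>>> arm_command([
  [-1,0,0.012,0,0],
  [-1,0,0.015,0,0],
  [-1,0,0.015,0,0],
  [-1,0,0.015,0,0],
  [-1,0.001,0.0055,0,-0.112],
  [-1,0.0003,0.0055,0,-0.112],
  [-1,0.0003,0.0055,0,-0.112],
  [-1,0.0003,0.0055,0,-0.112],
  [-1,0.0003,0.0055,0,-0.112],
  [-1,0.0003,0.0055,0,-0.112],
  [-1,0.0003,0.0055,0,-0.112],
  [-1,0.0003,0.0055,0,-0.112],
  [-1,0.0003,0.0055,0,-0.112],
  [-1,0.0003,0.0054,0,-0.112],
  [-1,0.0003,0.0054,0,-0.112],
  [-1,0.0003,0.0054,0,-0.112],
  [-1,0.0003,0.0054,0,-0.112],
  [-1,0.0003,0.0054,0,-0.112],
  [-1,0,0.004,0,0],
  [-1,0,0,0,0],
])

```text
clock: 18.23
eef_pos: [577.5, 91.4, 181.2]
eef_rot: [3.142, -0.0, -3.018]
wrist_force: [-0.8, -0.1, -1.1]
finger_gap: 16.0
finger_force: 12.0
```

```bash
python3 -c "
from path import *
s=manip.read_state();print(s['eef_pos'],s['eef_rot'],s['wrist_force'])
p=s['eef_pos'];from fit import tr
print(tr(Q,np.array([p[:2]])), s['eef_rot'][2]-Q[2])
plan(leg(p[2],.5,203),-1)"; python3 look2.py w5
```

```text
[577.53635904  91.41898378 181.23158612] [ 3.14153808e+00 -7.94756435e-05 -3.01756582e+00] [-0.77142731 -0.06808333 -1.10277286]
[[108.60999484  53.82380911]] -3.1472658158168003
12 [[-1, 0.0, 0.0166, -0.0, -0.0005], [-1, 0.0, 0.0166, -0.0, -0.0005], [-1, 0.0, 0.0166, -0.0, -0.0005], [-1, 0.0, 0.0166, -0.0, -0.0005], [-1, 0.0, 0.0166, -0.0, -0.0005], [-1, -0.0, 0.0166, -0.0, -0.0005], [-1, -0.0, 0.0166, -0.0, -0.0005], [-1, -0.0001, 0.0166, -0.0, -0.0005], [-1, -0.0, 0.0166, -0.0, -0.0005], [-1, -0.0001, 0.0166, -0.0, -0.0005], [-1, -0.0, 0.0166, -0.0, -0.0005], [-1, -0.0001, 0.0166, -0.0, -0.0005]]
18.23 [577.5  91.4 181.2] [ 3.142 -0.    -3.018] 16.0 [-0.8 -0.1 -1.1]
fit (array([4.71709686e+02, 2.42817982e+01, 1.03768601e-01]), np.float64(3.636706812974433), 5993)
green 931 214.7 577.2 90.4 23.0 14.8 -84.1
orange 68 119.4 732.0 113.9 5.4 39.0 6.8
```

>>> arm_command([
  [-1,0,0.0166,0,0],
  [-1,0,0.0166,0,0],
  [-1,0,0.0166,0,0],
  [-1,0,0.0166,0,0],
  [-1,0,0.0166,0,0],
  [-1,0,0.0166,0,0],
  [-1,0,0.0166,0,0],
  [-1,0,0.0166,0,0],
  [-1,0,0.0166,0,0],
  [-1,0,0.0166,0,0],
  [-1,0,0.0166,0,0],
  [-1,0,0.01,0,0],
  [-1,0,0.004,0,0],
  [-1,0,0,0,0],
])

```text
clock: 20.02
eef_pos: [552.6, 286.2, 181.3]
eef_rot: [-3.142, -0.0, -3.015]
wrist_force: [0.3, -0.3, -1.5]
finger_gap: 16.1
finger_force: 12.0
```

```bash
python3 -c "
from plan import *
plan([(552,286,330,3.268,5),(540,-270,330,1.70,14)],-.3,(552.6,286.2,177.3,3.268))"
```

```text
19 [[-0.3, 0.0001, -0.0, -0.0305, -0.0], [-0.3, 0.0001, -0.0, -0.0306, -0.0], [-0.3, 0.0002, -0.0001, -0.0305, -0.0], [-0.3, 0.0001, 0.0, -0.0306, -0.0], [-0.3, 0.0001, -0.0, -0.0305, -0.0], [-0.3, 0.0059, -0.0393, -0.0, 0.112], [-0.3, 0.0014, -0.0397, -0.0, 0.112], [-0.3, -0.003, -0.0396, -0.0, 0.112], [-0.3, -0.0074, -0.039, -0.0, 0.112], [-0.3, -0.0118, -0.038, -0.0, 0.112], [-0.3, -0.0159, -0.0364, -0.0, 0.112], [-0.3, -0.0199, -0.0344, -0.0, 0.112], [-0.3, -0.0236, -0.0319, -0.0, 0.112], [-0.3, -0.027, -0.0292, -0.0, 0.112], [-0.3, -0.0301, -0.0259, -0.0, 0.112], [-0.3, -0.0328, -0.0224, -0.0, 0.112], [-0.3, -0.0351, -0.0186, -0.0, 0.112], [-0.3, -0.037, -0.0145, -0.0, 0.112], [-0.3, -0.0383, -0.0103, -0.0, 0.112]]
```

>>> arm_command([
  [-1,0,0,0.002,0],
  [-1,0,0,0.002,0],
  [-1,0,0,0,0],
  [-0.4,0,0,0,0],
  [-0.4,0,0,0,0],
  [-0.4,0,0,0,0],
])

```text
clock: 20.78
eef_pos: [552.6, 286.2, 177.5]
eef_rot: [3.142, 0.0, -3.015]
wrist_force: [0.2, 0.1, 0.5]
finger_gap: 28.4
finger_force: 0.0
```

>>> arm_command([
  [-0.3,0,0,-0.02,0],
  [-0.3,0,0,-0.03,0],
  [-0.3,0,0,-0.035,0],
  [-0.3,0,0,-0.035,0],
  [-0.3,0,0,-0.033,0],
  [-0.3,0.006,-0.039,0,0.112],
  [-0.3,0.0015,-0.0395,0,0.112],
  [-0.3,-0.003,-0.0395,0,0.112],
  [-0.3,-0.0075,-0.039,0,0.112],
  [0,-0.012,-0.038,0,0.112],
  [0,-0.016,-0.0365,0,0.112],
  [0,-0.02,-0.0345,0,0.112],
  [0,-0.0235,-0.032,0,0.112],
  [0,-0.027,-0.029,0,0.112],
  [0,-0.03,-0.026,0,0.112],
  [0,-0.033,-0.0225,0,0.112],
  [0,-0.035,-0.0185,0,0.112],
  [0,-0.037,-0.0145,0,0.112],
  [0,-0.0385,-0.0105,0,0.112],
  [0,0,0,0,0],
])

```text
clock: 23.28
eef_pos: [540.0, -271.8, 329.7]
eef_rot: [-3.141, -0.0, 1.696]
wrist_force: [0.1, 0.9, -0.4]
finger_gap: 47.1
finger_force: 0.0
```

```bash
cat >> hang.py <<'E'
def feet(c,r):
    w=cloud(c)
    for k,v in r.items():
        s=(w[...,2]>5)&(w[...,2]<15)&(np.hypot(w[...,0]-v[2],w[...,1]-v[3])<48)
        if s.sum()>50:
            (x,y),(a,b),an=cv2.minAreaRect(np.ascontiguousarray(w[s][:,:2].astype(np.float32)))
            an=an if a<b else an+90
            print(' foot',k,round(x,1),round(y,1),round(a),round(b),round((an+90)%180-90,1))
E
sed -i 's/hangers(c)$/feet(c,hangers(c))/' look.py; python3 look.py w6; python3 - <<'E'
from h import *
c=shot('top');w=cloud(c)
for n in('green',):
    m=seg(c,n)&(w[...,2]>60);print(n,np.nanmean(w[m],0),np.nanmax(w[m],0))
E
```

```text
23.27 [ 540.  -271.8  329.7] [-3.141 -0.     1.696] -0.65 47.1 [ 0.1  0.9 -0.4]
blue 26 95.7 471.4 -356.7 17.3 4.9 -66.9
yellow 200 143.5 574.1 -179.1 13.0 22.0 8.7
orange 164 143.3 606.5 -302.2 22.8 14.8 -25.5
 foot blue 474.6 -369.0 61 50 -0.4
 foot yellow 573.3 -179.0 49 70 9.1
 foot orange 606.4 -302.2 70 50 -25.7
green [546.61639135 282.87616292 185.8725807 ] [569.65064941 293.29386037 217.24768423]
```

```bash
python3 -c "
from plan import *
plan([(573.5,-179.3,200,1.721,5),(573.5,-179.3,109,1.721,5)],0)
plan([(427.2,18,335,1.7005,11)],-1,(573.5,-179.3,335,1.721))"
```

```text
10 [[0, 0.017, 0.0089, 0.0261, -0.0041], [0, 0.017, 0.009, 0.026, -0.0041], [0, 0.017, 0.009, 0.0261, -0.0041], [0, 0.0169, 0.0091, 0.026, -0.0041], [0, 0.0168, 0.0092, 0.0261, -0.0041], [0, 0.0, -0.0, 0.0182, 0.0], [0, 0.0, -0.0, 0.0182, 0.0], [0, 0.0, -0.0, 0.0182, 0.0], [0, 0.0, -0.0, 0.0182, 0.0], [0, 0.0, -0.0, 0.0182, 0.0]]
11 [[-1, 0.0197, -0.0105, -0.0, 0.0019], [-1, 0.0197, -0.0105, -0.0, 0.0019], [-1, 0.0197, -0.0105, -0.0, 0.0019], [-1, 0.0197, -0.0106, -0.0, 0.0019], [-1, 0.0196, -0.0106, -0.0, 0.0019], [-1, 0.0196, -0.0107, -0.0, 0.0019], [-1, 0.0197, -0.0106, -0.0, 0.0019], [-1, 0.0195, -0.0108, -0.0, 0.0019], [-1, 0.0196, -0.0107, -0.0, 0.0019], [-1, 0.0195, -0.0108, -0.0, 0.0019], [-1, 0.0196, -0.0109, -0.0, 0.0019]]
```

>>> arm_command([
  [0,0.017,0.009,0.026,-0.004],
  [0,0.017,0.009,0.026,-0.004],
  [0,0.017,0.009,0.026,-0.004],
  [0,0.017,0.009,0.026,-0.004],
  [0,0.0167,0.0092,0.026,-0.004],
  [0,0,0,0.0185,0],
  [0,0,0,0.0185,0],
  [0,0,0,0.0185,0],
  [0,0,0,0.0185,0],
  [0,0,0,0.017,0],
  [0,0,0,0,0],
  [-1,0,0,0,0],
  [-1,0,0,0,0],
  [-1,0,0,0,0],
  [-1,0,0,0,0],
  [-1,0,0,0,0],
], newtons=12)

```text
clock: 25.38
eef_pos: [573.8, -179.7, 109.7]
eef_rot: [3.141, 0.0, 1.72]
wrist_force: [-0.9, 0.9, 2.1]
finger_gap: 15.9
finger_force: 12.0
```

>>> arm_command([
  [-1,0,0,-0.015,0],
  [-1,0,0,-0.03,0],
  [-1,0,0,-0.04,0],
  [-1,0,0,-0.04,0],
  [-1,0,0,-0.04,0],
  [-1,0,0,-0.04,0],
  [-1,0,0,-0.021,0],
  [-1,0.0125,-0.0065,0,0.002],
  [-1,0.0195,-0.0105,0,0.002],
  [-1,0.0195,-0.0105,0,0.002],
  [-1,0.0195,-0.0105,0,0.002],
  [-1,0.0195,-0.0107,0,0.002],
  [-1,0.0195,-0.0107,0,0.002],
  [-1,0.0195,-0.0107,0,0.002],
  [-1,0.0195,-0.0107,0,0.002],
  [-1,0.0195,-0.0107,0,0.002],
  [-1,0.0195,-0.0107,0,0.002],
  [-1,0.0195,-0.0107,0,0.001],
  [-1,0.0077,-0.0043,0,0],
  [-1,0,0,0,0],
])

```text
clock: 27.88
eef_pos: [427.6, 17.6, 335.3]
eef_rot: [3.142, 0.0, 1.7]
wrist_force: [0.3, 0.8, -2.1]
finger_gap: 15.9
finger_force: 12.0
```

```bash
python3 -c "
from path import *
s=manip.read_state();print(s['eef_pos'],s['eef_rot'],s['wrist_force'],s['finger_gap'])
plan(down(180.7,0),-1)
"
```

```text
[427.61834599  17.61336881 335.25663463] [3.14152359e+00 8.42254907e-05 1.69959324e+00] [ 0.29051847  0.79569176 -2.12887814] 15.861415627831763
6 [[-1, -0.0, -0.0001, 0.0258, -0.0002], [-1, -0.0, -0.0, 0.0257, -0.0002], [-1, -0.0, -0.0001, 0.0258, -0.0002], [-1, -0.0, -0.0001, 0.0257, -0.0002], [-1, -0.0, -0.0, 0.0258, -0.0002], [-1, -0.0, -0.0001, 0.0258, -0.0002]]
```

>>> arm_command([
  [-1,0,0,0.026,0],
  [-1,0,0,0.026,0],
  [-1,0,0,0.026,0],
  [-1,0,0,0.026,0],
  [-1,0,0,0.026,0],
  [-1,0,0,0.017,0],
  [-1,0,0,0.0075,0],
  [-1,0,0,0,0],
  [-1,0,0.008,0,0],
  [-1,0,0.008,0,0],
  [-1,0,0.008,0,0],
  [-1,0,0.006,0,0],
  [-1,0,0.006,0,0],
  [-1,0,0.006,0,0],
  [-1,0,0.006,0,0],
  [-1,0,0.004,0,0],
  [-1,0,0,0,0],
])

```text
clock: 30.0
eef_pos: [479.6, 24.0, 180.8]
eef_rot: [-3.141, 0.0, 1.699]
wrist_force: [0.2, -0.0, -1.7]
finger_gap: 15.9
finger_force: 12.0
```

```bash
python3 look2.py w7;  python3 -c "
from h import *
c=shot('scene');cv2.imwrite('pics/s7.png',cv2.resize(c['img'][150:270,160:310],None,fx=4,fy=4,interpolation=cv2.INTER_CUBIC))"
```

```text
30.0 [479.6  24.  180.8] [-3.141  0.     1.699] 15.9 [ 0.2 -0.  -1.7]
fit (array([4.73572366e+02, 2.77206315e+01, 1.02666032e-01]), np.float64(3.3919571664256627), 4990)
yellow 760 214.5 479.3 25.5 14.5 21.6 8.0
```

View pics/s7.png

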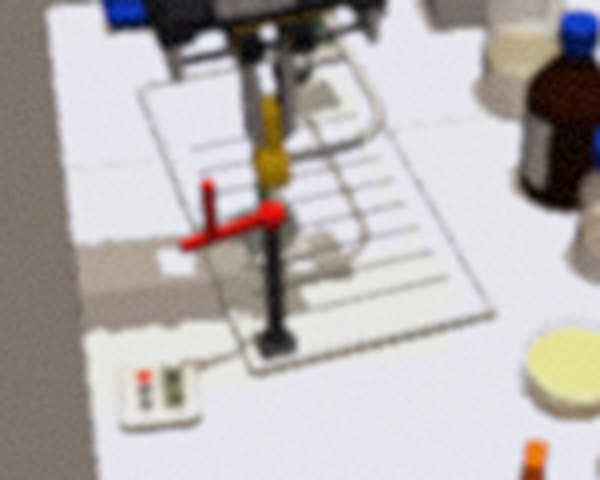

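Yellow's eye is at (270,165) on the tip, and the rail comes out beyond it. I continue round the bend.

>>> arm_command([
  [-1,-0.0005,0.012,0,0],
  [-1,0,0.015,0,0],
  [-1,0,0.015,0,0],
  [-1,0,0.015,0,0],
  [-1,0.001,0.0055,0,-0.112],
  [-1,0.0003,0.0055,0,-0.112],
  [-1,0.0003,0.0055,0,-0.112],
  [-1,0.0003,0.0055,0,-0.112],
  [-1,0.0003,0.0055,0,-0.112],
  [-1,0.0003,0.0055,0,-0.112],
  [-1,0.0003,0.0055,0,-0.112],
  [-1,0.0003,0.0055,0,-0.112],
  [-1,0.0003,0.0055,0,-0.112],
  [-1,0.0003,0.0054,0,-0.112],
  [-1,0.0003,0.0054,0,-0.112],
  [-1,0.0003,0.0054,0,-0.112],
  [-1,0.0003,0.0054,0,-0.112],
  [-1,0.0003,0.0054,0,-0.112],
  [-1,0,0.004,0,0],
  [-1,0,0,0,0],
])

```text
clock: 32.6
eef_pos: [578.2, 90.0, 180.7]
eef_rot: [3.142, -0.0, -3.019]
wrist_force: [0.2, -0.6, -1.7]
finger_gap: 15.7
finger_force: 12.0
```

```bash
cat > legst.py <<'E'
import sys
from path import *
from fit import tr
from hang import hangers
s=manip.read_state();p=s['eef_pos']; print(s['clock'],p.round(1),s['eef_rot'].round(3),s['wrist_force'].round(1),'stand',tr(Q,np.array([p[:2]])).round(1),(s['eef_rot'][2]-Q[2])%(2*np.pi))
r=hangers(shot('wrist')); 
for k,v in r.items(): print(k,'leg v',(tr(Q,np.array([v[2:4]]))-[110,50]).round(1))
plan([pt(110,50+float(sys.argv[1]),p[2],np.pi/2,int(sys.argv[2]),0)],-1,(*p,s['eef_rot'][2]%(2*np.pi)))
E
python3 legst.py 147 9
```

```text
32.6 [578.2  90.  180.7] [ 3.142 -0.    -3.019] [ 0.2 -0.6 -1.7] stand [[109.   52.4]] 3.134936149288095
yellow 779 214.4 576.2 88.9 22.0 14.0 -82.3
green 297 168.3 554.9 276.1 29.1 10.0 -71.2
orange 62 119.1 731.9 113.6 5.8 38.0 9.5
yellow leg v [[-3.   1.5]]
green leg v [[  0.  189.9]]
orange leg v [[154.5   5.9]]
9 [[-1, 0.0, 0.0161, -0.0, -0.0007], [-1, -0.0, 0.016, -0.0, -0.0007], [-1, -0.0, 0.0161, -0.0, -0.0007], [-1, -0.0001, 0.0161, -0.0, -0.0007], [-1, -0.0, 0.0161, -0.0, -0.0007], [-1, -0.0001, 0.016, -0.0, -0.0007], [-1, -0.0, 0.0161, -0.0, -0.0007], [-1, -0.0001, 0.0161, -0.0, -0.0007], [-1, -0.0001, 0.016, -0.0, -0.0007]]
```

>>> arm_command([
  [-1,0,0.0161,0,0],
  [-1,0,0.0161,0,0],
  [-1,0,0.0161,0,0],
  [-1,0,0.0161,0,0],
  [-1,0,0.0161,0,0],
  [-1,0,0.0161,0,0],
  [-1,0,0.0161,0,0],
  [-1,0,0.0161,0,0],
  [-1,0,0.01,0,0],
  [-1,0,0.005,0,0],
  [-1,0,0,0,0],
  [-1,0,0,0.002,0],
  [-1,0,0,0.002,0],
  [-1,0,0,0,0],
  [-0.4,0,0,0,0],
  [-0.4,0,0,0,0],
  [-0.4,0,0,0,0],
])

```text
clock: 34.78
eef_pos: [560.0, 232.5, 176.8]
eef_rot: [-3.142, -0.0, -3.016]
wrist_force: [0.6, 0.4, -0.3]
finger_gap: 28.2
finger_force: 0.0
```

```bash
python3 -c "
from plan import *
s=manip.read_state();p=s['eef_pos'];y=s['eef_rot'][2]%6.2831853
plan([(p[0],p[1],330,y,5),(470,-380,330,1.60,15)],0,(*p,y))"
```

```text
20 [[0, -0.0, 0.0, -0.0306, -0.0], [0, -0.0, 0.0, -0.0307, -0.0], [0, -0.0, 0.0, -0.0306, -0.0], [0, -0.0, 0.0, -0.0307, -0.0], [0, -0.0, 0.0, -0.0306, -0.0], [0, 0.0111, -0.0398, -0.0, 0.1111], [0, 0.0065, -0.0407, -0.0, 0.1111], [0, 0.002, -0.0412, -0.0, 0.1111], [0, -0.0025, -0.0412, -0.0, 0.1111], [0, -0.0071, -0.0407, -0.0, 0.1111], [0, -0.0116, -0.0396, -0.0, 0.1111], [0, -0.0159, -0.038, -0.0, 0.1111], [0, -0.02, -0.0361, -0.0, 0.1111], [0, -0.024, -0.0337, -0.0, 0.1111], [0, -0.0274, -0.0308, -0.0, 0.1111], [0, -0.0308, -0.0275, -0.0, 0.1111], [0, -0.0335, -0.024, -0.0, 0.1111], [0, -0.0361, -0.0201, -0.0, 0.1111], [0, -0.038, -0.0159, -0.0, 0.1111], [0, -0.0396, -0.0117, -0.0, 0.1111]]
```

>>> arm_command([
  [-0.4,0,0,-0.02,0],
  [-0.4,0,0,-0.03,0],
  [-0.4,0,0,-0.035,0],
  [-0.4,0,0,-0.035,0],
  [-0.4,0,0,-0.033,0],
  [0,0.011,-0.04,0,0.111],
  [0,0.0065,-0.041,0,0.111],
  [0,0.002,-0.041,0,0.111],
  [0,-0.0025,-0.041,0,0.111],
  [0,-0.007,-0.041,0,0.111],
  [0,-0.0115,-0.0395,0,0.111],
  [0,-0.016,-0.038,0,0.111],
  [0,-0.02,-0.036,0,0.111],
  [0,-0.024,-0.0335,0,0.111],
  [0,-0.0275,-0.031,0,0.111],
  [0,-0.031,-0.0275,0,0.111],
  [0,-0.0335,-0.024,0,0.111],
  [0,-0.036,-0.02,0,0.111],
  [0,-0.038,-0.016,0,0.111],
  [0,-0.0395,-0.0115,0,0.111],
])

```text
clock: 37.28
eef_pos: [470.5, -381.4, 329.8]
eef_rot: [-3.142, -0.0, 1.598]
wrist_force: [0.5, 0.1, -0.3]
finger_gap: 47.0
finger_force: 0.0
```

>>> arm_command([
  [0,0,0,0,0],
  [0,0,0,0,0],
])

```text
clock: 37.52
eef_pos: [471.0, -379.8, 329.8]
eef_rot: [-3.142, -0.0, 1.603]
wrist_force: [0.1, 0.1, -0.3]
finger_gap: 47.0
finger_force: 0.0
```

```bash
python3 look.py w8; python3 -c "
from plan import *
plan([(474.5,-373.7,200,1.56,5)],0)
plan([(427.4,17.8,335,1.7005,15)],-1,(474.5,-373.7,335,1.56))"
```

```text
37.52 [ 471.  -379.8  329.8] [-3.142 -0.     1.603] -0.77 47.0 [ 0.1  0.1 -0.3]
blue 157 143.8 474.4 -374.2 14.8 22.2 2.4
orange 152 143.1 606.3 -302.6 22.5 15.3 -25.3
 foot blue 474.4 -373.6 70 50 -0.4
 foot orange 606.0 -302.1 70 49 -24.9
5 [[0, 0.0011, 0.0007, 0.026, 0.0087], [0, 0.0012, 0.0007, 0.026, 0.0087], [0, 0.0011, 0.0007, 0.026, 0.0087], [0, 0.0011, 0.0007, 0.026, 0.0087], [0, 0.0012, 0.0007, 0.026, 0.0087]]
15 [[-1, 0.0261, -0.0034, -0.0, -0.0094], [-1, 0.0261, -0.0032, -0.0, -0.0094], [-1, 0.0261, -0.0029, -0.0, -0.0094], [-1, 0.0261, -0.0027, -0.0, -0.0094], [-1, 0.0262, -0.0025, -0.0, -0.0094], [-1, 0.0262, -0.0021, -0.0, -0.0094], [-1, 0.0262, -0.002, -0.0, -0.0094], [-1, 0.0263, -0.0017, -0.0, -0.0094], [-1, 0.0262, -0.0014, -0.0, -0.0094], [-1, 0.0263, -0.0013, -0.0, -0.0094], [-1, 0.0262, -0.0009, -0.0, -0.0094], [-1, 0.0263, -0.0007, -0.0, -0.0094], [-1, 0.0263, -0.0005, -0.0, -0.0094], [-1, 0.0263, -0.0002, -0.0, -0.0094], [-1, 0.0263, 0.0, -0.0, -0.0094]]
```

>>> arm_command([
  [0,0.0012,0.0007,0.026,0.0087],
  [0,0.0012,0.0007,0.026,0.0087],
  [0,0.0012,0.0007,0.026,0.0087],
  [0,0.0012,0.0007,0.026,0.0087],
  [0,0.0012,0.0007,0.026,0.0087],
  [0,0,0,0.0185,0],
  [0,0,0,0.0185,0],
  [0,0,0,0.0185,0],
  [0,0,0,0.0185,0],
  [0,0,0,0.0165,0],
  [0,0,0,0,0],
  [-1,0,0,0,0],
  [-1,0,0,0,0],
  [-1,0,0,0,0],
  [-1,0,0,0,0],
  [-1,0,0,0,0],
], newtons=12)

```text
clock: 39.58
eef_pos: [474.4, -374.2, 109.6]
eef_rot: [3.141, 0.0, 1.558]
wrist_force: [-0.4, 0.0, 3.0]
finger_gap: 16.0
finger_force: 12.0
```

>>> arm_command([
  [-1,0,0,-0.015,0],
  [-1,0,0,-0.03,0],
  [-1,0,0,-0.04,0],
  [-1,0,0,-0.04,0],
  [-1,0,0,-0.04,0],
  [-1,0,0,-0.04,0],
  [-1,0,0,-0.021,0],
  [-1,0.016,-0.0024,0,-0.0094],
  [-1,0.0261,-0.0032,0,-0.0094],
  [-1,0.0261,-0.003,0,-0.0094],
  [-1,0.0261,-0.0027,0,-0.0094],
  [-1,0.0262,-0.0025,0,-0.0094],
  [-1,0.0262,-0.0021,0,-0.0094],
  [-1,0.0262,-0.002,0,-0.0094],
  [-1,0.0262,-0.0017,0,-0.0094],
  [-1,0.0262,-0.0014,0,-0.0094],
  [-1,0.0263,-0.0012,0,-0.0094],
  [-1,0.0262,-0.0009,0,-0.0094],
  [-1,0.0263,-0.0007,0,-0.0094],
  [-1,0.0263,-0.0005,0,-0.0094],
])

```text
clock: 42.08
eef_pos: [434.5, -44.1, 336.2]
eef_rot: [3.141, 0.0, 1.681]
wrist_force: [0.5, 0.0, -2.5]
finger_gap: 15.9
finger_force: 12.0
```

>>> arm_command([
  [-1,0.0263,-0.0002,0,-0.0094],
  [-1,0.0243,0,0,-0.0094],
  [-1,0.01,0,0,0],
  [-1,0,0,0,0],
  [-1,0,0,0,0],
])

```text
clock: 42.7
eef_pos: [427.8, 14.6, 335.4]
eef_rot: [-3.142, 0.0, 1.699]
wrist_force: [0.8, -0.3, -1.0]
finger_gap: 15.9
finger_force: 12.0
```

```bash
python3 -c "
from path import *
s=manip.read_state();print(s['eef_pos'],s['eef_rot'],s['wrist_force'],s['finger_gap'])
plan(down(180.7,0),-1)
"
```

```text
[427.76118763  14.59029695 335.44470488] [-3.14158980e+00  1.37545886e-04  1.69867982e+00] [ 0.84667779 -0.33031874 -1.04365013] 15.890112421640245
6 [[-1, 0.0005, -0.0, 0.0258, -0.0003], [-1, 0.0005, -0.0001, 0.0258, -0.0003], [-1, 0.0005, 0.0, 0.0258, -0.0003], [-1, 0.0005, -0.0, 0.0258, -0.0003], [-1, 0.0005, -0.0, 0.0258, -0.0003], [-1, 0.0005, -0.0001, 0.0257, -0.0003]]
```

>>> arm_command([
  [-1,0.001,0,0.026,0],
  [-1,0.001,0,0.026,0],
  [-1,0.001,0,0.026,0],
  [-1,0,0,0.026,0],
  [-1,0,0,0.026,0],
  [-1,0,0,0.017,0],
  [-1,0,0,0.0075,0],
  [-1,0,0,0,0],
  [-1,0,0.008,0,0],
  [-1,0,0.008,0,0],
  [-1,0,0.008,0,0],
  [-1,0,0.006,0,0],
  [-1,0,0.006,0,0],
  [-1,0,0.006,0,0],
  [-1,0,0.006,0,0],
  [-1,0,0.004,0,0],
  [-1,0,0,0,0],
])

```text
clock: 44.82
eef_pos: [479.0, 24.8, 180.7]
eef_rot: [-3.141, -0.0, 1.699]
wrist_force: [-0.4, -0.6, -1.4]
finger_gap: 15.8
finger_force: 12.0
```

```bash
python3 look2.py w9;  python3 -c "
from h import *
c=shot('scene');cv2.imwrite('pics/s9.png',cv2.resize(c['img'][150:270,160:310],None,fx=4,fy=4,interpolation=cv2.INTER_CUBIC))"
```

```text
44.83 [479.   24.8 180.7] [-3.141 -0.     1.699] 15.8 [-0.4 -0.6 -1.4]
fit (array([4.73763259e+02, 2.75660031e+01, 1.05037111e-01]), np.float64(3.3989119974039768), 4927)
blue 1001 214.4 479.2 25.6 15.2 23.9 7.0
```

View pics/s9.png

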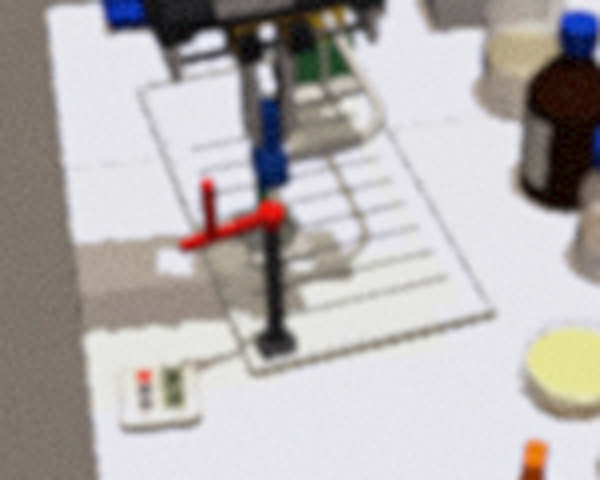

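Blue is threaded the same way, with its eye at (270,165) on the tip and low forces. I take it round the bend.

>>> arm_command([
  [-1,-0.0005,0.012,0,0],
  [-1,-0.0005,0.015,0,0],
  [-1,0,0.015,0,0],
  [-1,0,0.016,0,0],
  [-1,0.001,0.0055,0,-0.112],
  [-1,0.0003,0.0055,0,-0.112],
  [-1,0.0003,0.0055,0,-0.112],
  [-1,0.0003,0.0055,0,-0.112],
  [-1,0.0003,0.0055,0,-0.112],
  [-1,0.0003,0.0055,0,-0.112],
  [-1,0.0003,0.0055,0,-0.112],
  [-1,0.0003,0.0055,0,-0.112],
  [-1,0.0003,0.0055,0,-0.112],
  [-1,0.0003,0.0054,0,-0.112],
  [-1,0.0003,0.0054,0,-0.112],
  [-1,0.0003,0.0054,0,-0.112],
  [-1,0.0003,0.0054,0,-0.112],
  [-1,0.0003,0.0054,0,-0.112],
  [-1,0,0.004,0,0],
  [-1,0,0,0,0],
])

```text
clock: 47.42
eef_pos: [578.6, 90.6, 180.7]
eef_rot: [3.142, -0.0, -3.018]
wrist_force: [-0.6, -0.7, -2.1]
finger_gap: 15.7
finger_force: 12.0
```

```bash
python3 legst.py 93 6
```

```text
47.425 [578.6  90.6 180.7] [ 3.142 -0.    -3.018] [-0.6 -0.7 -2.1] stand [[109.6  52.8]] 3.1354444251261504
blue 996 214.2 576.8 89.6 23.7 15.1 -83.2
yellow 652 209.8 556.8 230.0 19.6 17.2 -81.8
green 177 168.4 554.1 276.5 29.4 8.3 -73.0
orange 125 119.3 732.1 113.4 6.6 42.2 6.6
blue leg v [[-2.4  2.1]]
yellow leg v [[ -4.  143.9]]
green leg v [[ -0.7 190.4]]
orange leg v [[154.7   5.6]]
6 [[-1, 0.0, 0.015, -0.0, -0.001], [-1, 0.0, 0.0151, -0.0, -0.001], [-1, 0.0, 0.015, -0.0, -0.001], [-1, -0.0, 0.015, -0.0, -0.001], [-1, -0.0, 0.015, -0.0, -0.001], [-1, -0.0001, 0.0151, -0.0, -0.001]]
```

>>> arm_command([
  [-1,0,0.015,0,0],
  [-1,0,0.015,0,0],
  [-1,0,0.015,0,0],
  [-1,0,0.015,0,0],
  [-1,0,0.015,0,0],
  [-1,0,0.01,0,0],
  [-1,0,0.004,0,0],
  [-1,0,0,0,0],
  [-1,0,0,0.002,0],
  [-1,0,0,0.002,0],
  [-1,0,0,0,0],
  [-0.4,0,0,0,0],
  [-0.4,0,0,0,0],
  [-0.4,0,0,0,0],
])

```text
clock: 49.22
eef_pos: [567.2, 178.7, 176.8]
eef_rot: [3.142, -0.0, -3.016]
wrist_force: [0.2, 1.0, -0.4]
finger_gap: 28.2
finger_force: 0.0
```

```bash
python3 -c "
from plan import *
s=manip.read_state();p=s['eef_pos'];y=s['eef_rot'][2]%6.2831853
plan([(p[0],p[1],330,y,5),(560,-360,330,1.30,15)],0,(*p,y))"
```

```text
20 [[0, -0.0, 0.0, -0.0306, -0.0], [0, -0.0, 0.0, -0.0307, -0.0], [0, -0.0, 0.0, -0.0306, -0.0], [0, -0.0, 0.0, -0.0306, -0.0], [0, -0.0, 0.0, -0.0307, -0.0], [0, 0.005, -0.0356, 0.0, 0.1312], [0, 0.0003, -0.0359, 0.0, 0.1312], [0, -0.0044, -0.0356, 0.0, 0.1312], [0, -0.0091, -0.0348, 0.0, 0.1312], [0, -0.0135, -0.0332, 0.0, 0.1312], [0, -0.0177, -0.0313, 0.0, 0.1312], [0, -0.0217, -0.0286, 0.0, 0.1312], [0, -0.0253, -0.0255, 0.0, 0.1312], [0, -0.0283, -0.0221, 0.0, 0.1312], [0, -0.031, -0.0181, 0.0, 0.1312], [0, -0.0331, -0.0139, 0.0, 0.1312], [0, -0.0347, -0.0095, 0.0, 0.1312], [0, -0.0356, -0.0048, 0.0, 0.1312], [0, -0.0359, -0.0002, 0.0, 0.1312], [0, -0.0356, 0.0046, 0.0, 0.1312]]
```

>>> arm_command([
  [-0.4,0,0,-0.02,0],
  [-0.4,0,0,-0.03,0],
  [-0.4,0,0,-0.035,0],
  [-0.4,0,0,-0.035,0],
  [-0.4,0,0,-0.033,0],
  [0,0.005,-0.0356,0,0.131],
  [0,0.0003,-0.036,0,0.131],
  [0,-0.0045,-0.0355,0,0.131],
  [0,-0.009,-0.035,0,0.131],
  [0,-0.0135,-0.033,0,0.131],
  [0,-0.0177,-0.0313,0,0.131],
  [0,-0.0217,-0.0286,0,0.131],
  [0,-0.0253,-0.0255,0,0.131],
  [0,-0.0283,-0.022,0,0.131],
  [0,-0.031,-0.018,0,0.131],
  [0,-0.033,-0.014,0,0.131],
  [0,-0.0347,-0.0095,0,0.131],
  [0,-0.0356,-0.0048,0,0.131],
  [0,-0.036,0,0,0.131],
  [0,-0.0356,0.0046,0,0.131],
])

```text
clock: 51.72
eef_pos: [561.0, -361.1, 329.8]
eef_rot: [-3.141, -0.0, 1.298]
wrist_force: [-0.2, -0.0, 0.3]
finger_gap: 46.8
finger_force: 0.0
```

>>> arm_command([
  [0,0,0,0,0],
  [0,0,0,0,0],
])

```text
clock: 51.98
eef_pos: [561.2, -359.5, 329.7]
eef_rot: [-3.141, -0.0, 1.304]
wrist_force: [-0.0, -0.6, 1.0]
finger_gap: 47.1
finger_force: 0.0
```

```bash
python3 look.py w10; python3 -c "
from plan import *
plan([(606.2,-302.3,200,1.135,6)],0)
plan([(427.4,18.1,335,1.7005,14)],-1,(606.2,-302.3,335,1.135))
c=shot('scene');w=cloud(c); m=(w[...,0]>690)&(w[...,0]<760)&(w[...,1]<-150)&(w[...,1]>-450); z=w[m]; print(np.percentile(z[:,2],[1,10,25,50,75,90]),)
hi=z[z[:,2]>180]; print(len(hi), hi.min(0) if len(hi) else '')"
```

```text
51.98 [ 561.2 -359.5  329.7] [-3.141 -0.     1.304] -0.36 47.1 [-0.  -0.6  1. ]
orange 217 143.2 606.9 -302.4 23.2 15.2 -23.5
 foot orange 606.6 -302.2 70 50 -25.2
6 [[0, 0.0111, 0.0047, 0.0217, 0.0282], [0, 0.0112, 0.0044, 0.0216, 0.0282], [0, 0.0114, 0.0041, 0.0217, 0.0282], [0, 0.0115, 0.0038, 0.0217, 0.0282], [0, 0.0115, 0.0034, 0.0216, 0.0282], [0, 0.0117, 0.0031, 0.0217, 0.0282]]
14 [[-1, 0.0154, -0.0212, -0.0, -0.0404], [-1, 0.0162, -0.0206, -0.0, -0.0404], [-1, 0.017, -0.02, -0.0, -0.0404], [-1, 0.0178, -0.0192, -0.0, -0.0404], [-1, 0.0186, -0.0185, -0.0, -0.0404], [-1, 0.0193, -0.0177, -0.0, -0.0404], [-1, 0.02, -0.017, -0.0, -0.0404], [-1, 0.0206, -0.0161, -0.0, -0.0404], [-1, 0.0213, -0.0152, -0.0, -0.0404], [-1, 0.022, -0.0144, -0.0, -0.0404], [-1, 0.0224, -0.0135, -0.0, -0.0404], [-1, 0.023, -0.0126, -0.0, -0.0404], [-1, 0.0235, -0.0116, -0.0, -0.0404], [-1, 0.0239, -0.0107, -0.0, -0.0404]]
[ -4.78440661  -1.38043965 500.91715115 752.8804543  772.18642696
 810.10625358]
7030 [ 707.46507004 -449.98242514  491.84707417]
```

>>> arm_command([
  [0,0.0112,0.0047,0.0217,0.028],
  [0,0.0112,0.0045,0.0217,0.028],
  [0,0.0114,0.0042,0.0217,0.028],
  [0,0.0115,0.0038,0.0217,0.028],
  [0,0.0116,0.0035,0.0217,0.028],
  [0,0.0117,0.0032,0.0217,0.028],
  [0,0,0,0.0185,0],
  [0,0,0,0.0185,0],
  [0,0,0,0.0185,0],
  [0,0,0,0.0185,0],
  [0,0,0,0.0165,0],
  [0,0,0,0,0],
  [-1,0,0,0,0],
  [-1,0,0,0,0],
  [-1,0,0,0,0],
  [-1,0,0,0,0],
  [-1,0,0,0,0],
], newtons=12)

```text
clock: 54.2
eef_pos: [606.6, -303.2, 109.5]
eef_rot: [3.141, 0.0, 1.134]
wrist_force: [-0.3, 0.4, 2.6]
finger_gap: 15.9
finger_force: 12.0
```

>>> arm_command([
  [-1,0,0,-0.015,0],
  [-1,0,0,-0.025,0],
  [-1,0,0,-0.025,0],
  [-1,0,0,-0.02,0],
  [-1,0.0154,-0.0212,-0.02,-0.04],
  [-1,0.0162,-0.0206,-0.02,-0.04],
  [-1,0.017,-0.02,-0.02,-0.04],
  [-1,0.0178,-0.0192,-0.02,-0.04],
  [-1,0.0186,-0.0185,-0.02,-0.04],
  [-1,0.0193,-0.0177,-0.02,-0.04],
  [-1,0.02,-0.017,-0.02,-0.04],
  [-1,0.0206,-0.0161,0,-0.04],
  [-1,0.0213,-0.0152,0,-0.04],
  [-1,0.022,-0.0144,0,-0.04],
  [-1,0.0224,-0.0135,0,-0.04],
  [-1,0.023,-0.0126,0,-0.04],
  [-1,0.0235,-0.0116,0,-0.04],
  [-1,0.0239,-0.0107,0,-0.04],
  [-1,0,0,0,0],
  [-1,0,0,0,0],
])

```text
clock: 56.7
eef_pos: [428.9, 17.5, 334.6]
eef_rot: [3.141, 0.0, 1.694]
wrist_force: [-0.0, 0.4, -1.3]
finger_gap: 16.1
finger_force: 12.0
```

```bash
python3 -c "
from path import *
s=manip.read_state();print(s['eef_pos'],s['eef_rot'],s['wrist_force'],s['finger_gap'])
plan(down(180.7,0),-1)
"
```

```text
[428.87107293  17.54576401 334.63828979] [3.14093363e+00 2.38713329e-04 1.69387214e+00] [-0.01786489  0.38751997 -1.26359747] 16.060825090245338
6 [[-1, 0.0, -0.0003, 0.0257, -0.0011], [-1, 0.0001, -0.0002, 0.0256, -0.0011], [-1, -0.0, -0.0003, 0.0257, -0.0011], [-1, 0.0, -0.0003, 0.0256, -0.0011], [-1, 0.0001, -0.0003, 0.0257, -0.0011], [-1, -0.0, -0.0002, 0.0256, -0.0011]]
```

>>> arm_command([
  [-1,0,-0.0005,0.026,-0.002],
  [-1,-0.0005,-0.0005,0.026,-0.002],
  [-1,0,-0.0005,0.026,-0.002],
  [-1,0,0,0.026,0],
  [-1,0,0,0.026,0],
  [-1,0,0,0.017,0],
  [-1,0,0,0.007,0],
  [-1,0,0,0,0],
  [-1,0,0.008,0,0],
  [-1,0,0.008,0,0],
  [-1,0,0.008,0,0],
  [-1,0,0.006,0,0],
  [-1,0,0.006,0,0],
  [-1,0,0.006,0,0],
  [-1,0,0.006,0,0],
  [-1,0,0.004,0,0],
  [-1,0,0,0,0],
])

```text
clock: 58.82
eef_pos: [479.0, 23.9, 180.1]
eef_rot: [-3.141, -0.0, 1.7]
wrist_force: [-0.3, 0.4, -0.4]
finger_gap: 15.9
finger_force: 12.0
```

```bash
python3 look2.py w11;  python3 -c "
from h import *
c=shot('scene');cv2.imwrite('pics/s11.png',cv2.resize(c['img'][150:270,160:310],None,fx=4,fy=4,interpolation=cv2.INTER_CUBIC))"
```

```text
58.83 [479.   23.9 180.1] [-3.141 -0.     1.7  ] 15.9 [-0.3  0.4 -0.4]
fit (array([4.78095867e+02, 2.54454236e+01, 1.65285528e-01]), np.float64(5.528291330040812), 6010)
blue 56 182.0 566.1 169.4 21.8 2.9 -89.2
orange 1034 213.7 478.9 25.2 15.5 23.5 8.4
```

View pics/s11.png

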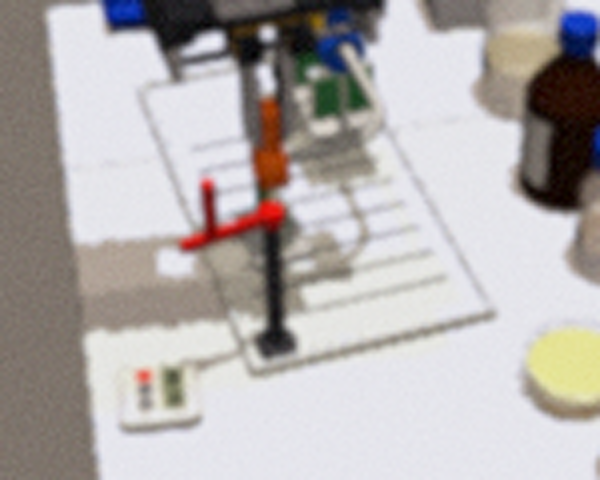

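Orange's eye is on the tip at (270,165), and blue already hangs on the far leg at (340,50). I take orange round.

>>> arm_command([
  [-1,-0.0005,0.012,0,0],
  [-1,0,0.015,0,0],
  [-1,0,0.015,0,0],
  [-1,0,0.0155,0,0],
  [-1,0.001,0.0055,0,-0.112],
  [-1,0.0003,0.0055,0,-0.112],
  [-1,0.0003,0.0055,0,-0.112],
  [-1,0.0003,0.0055,0,-0.112],
  [-1,0.0003,0.0055,0,-0.112],
  [-1,0.0003,0.0055,0,-0.112],
  [-1,0.0003,0.0055,0,-0.112],
  [-1,0.0003,0.0055,0,-0.112],
  [-1,0.0003,0.0055,0,-0.112],
  [-1,0.0003,0.0054,0,-0.112],
  [-1,0.0003,0.0054,0,-0.112],
  [-1,0.0003,0.0054,0,-0.112],
  [-1,0.0003,0.0054,0,-0.112],
  [-1,0.0003,0.0054,0,-0.112],
  [-1,0,0.004,0,0],
  [-1,0,0,0,0],
])

```text
clock: 61.42
eef_pos: [578.0, 90.1, 180.0]
eef_rot: [3.142, -0.0, -3.017]
wrist_force: [0.2, 0.2, -2.5]
finger_gap: 15.9
finger_force: 12.0
```

```bash
python3 legst.py 40 3
```

```text
61.425 [578.   90.1 180. ] [ 3.142 -0.    -3.017] [ 0.2  0.2 -2.5] stand [[108.9  52.5]] 3.1364081301555187
blue 967 210.0 565.3 176.5 23.1 16.2 -81.1
yellow 624 209.7 554.8 229.7 16.0 17.0 9.1
green 153 168.0 554.7 276.5 27.3 8.7 -71.8
orange 1022 213.6 575.6 88.9 23.5 15.5 -82.2
blue leg v [[-2.5 89.8]]
yellow leg v [[ -6.1 143.9]]
green leg v [[-1.000e-01  1.903e+02]]
orange leg v [[-3.6  1.6]]
3 [[-1, -0.0003, 0.0125, -0.0, -0.0017], [-1, -0.0003, 0.0125, -0.0, -0.0017], [-1, -0.0004, 0.0125, -0.0, -0.0017]]
```

>>> arm_command([
  [-1,-0.0005,0.01,0,0],
  [-1,-0.0005,0.011,0,0],
  [-1,0,0.01,0,0],
  [-1,0,0.005,0,0],
  [-1,0,0,0,0],
  [-1,0,0,0.002,0],
  [-1,0,0,0.002,0],
  [-1,0,0,0,0],
  [-0.4,0,0,0,0],
  [-0.4,0,0,0,0],
  [-0.4,0,0,0,0],
  [-0.4,0,0,0,0],
])

```text
clock: 62.98
eef_pos: [574.2, 125.8, 176.1]
eef_rot: [-3.142, -0.0, -3.015]
wrist_force: [-0.1, -0.5, 0.5]
finger_gap: 28.1
finger_force: 0.0
```

```bash
python3 -c "
from plan import *
s=manip.read_state();p=s['eef_pos'];y=s['eef_rot'][2]%6.2831853
plan([(p[0],p[1],330,y,5),(540,-60,330,1.7,12)],0,(*p,y))"
```

```text
17 [[0, -0.0, 0.0, -0.0308, -0.0], [0, -0.0, 0.0, -0.0308, -0.0], [0, -0.0, 0.0, -0.0308, -0.0], [0, -0.0, 0.0, -0.0307, -0.0], [0, -0.0, 0.0, -0.0308, -0.0], [0, 0.0048, -0.015, -0.0, 0.1307], [0, 0.0028, -0.0155, -0.0, 0.1307], [0, 0.0007, -0.0157, -0.0, 0.1307], [0, -0.0013, -0.0157, -0.0, 0.1307], [0, -0.0033, -0.0154, -0.0, 0.1307], [0, -0.0054, -0.0148, -0.0, 0.1307], [0, -0.0072, -0.014, -0.0, 0.1307], [0, -0.0089, -0.0129, -0.0, 0.1307], [0, -0.0106, -0.0117, -0.0, 0.1307], [0, -0.012, -0.0102, -0.0, 0.1307], [0, -0.0132, -0.0085, -0.0, 0.1307], [0, -0.0143, -0.0067, -0.0, 0.1307]]
```

```bash
python3 -c "
from plan import *
plan([(430,-54,300,3.25,9)],-.4,(574.2,125.8,330,3.268))"
```

```text
9 [[-0.4, 0.0184, -0.0178, 0.0033, 0.002], [-0.4, 0.0184, -0.0178, 0.0034, 0.002], [-0.4, 0.0183, -0.0179, 0.0033, 0.002], [-0.4, 0.0183, -0.0179, 0.0033, 0.002], [-0.4, 0.0183, -0.018, 0.0034, 0.002], [-0.4, 0.0182, -0.0179, 0.0033, 0.002], [-0.4, 0.0182, -0.0181, 0.0033, 0.002], [-0.4, 0.0182, -0.018, 0.0034, 0.002], [-0.4, 0.0181, -0.0181, 0.0033, 0.002]]
```

>>> arm_command([
  [-0.4,0,0,-0.02,0],
  [-0.4,0,0,-0.03,0],
  [-0.4,0,0,-0.035,0],
  [-0.4,0,0,-0.035,0],
  [-0.4,0,0,-0.034,0],
])

```text
clock: 63.6
eef_pos: [574.1, 125.7, 331.4]
eef_rot: [3.142, 0.0, -3.015]
wrist_force: [-0.8, -0.1, 0.1]
finger_gap: 28.2
finger_force: 0.0
```

>>> arm_command([
  [-0.4,0.0184,-0.0178,0.0033,0.002],
  [-0.4,0.0184,-0.0178,0.0033,0.002],
  [-0.4,0.0183,-0.0179,0.0033,0.002],
  [-0.4,0.0183,-0.0179,0.0033,0.002],
  [-0.4,0.0183,-0.018,0.0033,0.002],
  [-0.4,0.0182,-0.018,0.0033,0.002],
  [-0.4,0.0182,-0.018,0.0033,0.002],
  [-0.4,0.0182,-0.018,0.0033,0.002],
  [-0.4,0.0182,-0.018,0.0033,0.002],
  [-0.4,0,0,0,0],
])

```text
clock: 64.85
eef_pos: [429.5, -54.7, 300.6]
eef_rot: [-3.141, 0.0, -3.035]
wrist_force: [-0.3, 0.1, 0.5]
finger_gap: 28.4
finger_force: 0.0
```

```bash
python3 - <<'E'
from path import *
from fit import tr
from hang import hangers
s=manip.read_state(); print(s['clock'],s['eef_pos'],s['eef_rot'])
c=shot('wrist'); w=cloud(c); m=seg(c,'red')&(w[...,2]>195)&(w[...,2]<225); p=w[m]; print('pin',len(p),p.mean(0),p.min(0),p.max(0))
for n in('scene','top'):
    c=shot(n); cv2.imwrite(f'pics/{n}12.png',cv2.resize(c['img'][120:280,160:340],None,fx=4,fy=3.7,interpolation=cv2.INTER_CUBIC)); w=cloud(c)
    for k in('green','yellow','blue','orange'):
        m=seg(c,k)&np.isfinite(w[...,2])&(w[...,2]>120)&(w[...,2]<230)&(w[...,0]<640)&(w[...,1]>40)&(w[...,1]<310)
        q=w[m]; 
        if len(q): print(n,k,len(q),(tr(Q,q[:,:2]).mean(0)-[110,50]).round(1),q[:,2].min().round(),q[:,2].max().round())
E
```

```text
64.85 [429.51988793 -54.65365738 300.62655645] [-3.14145809e+00  3.54492364e-04 -3.03459768e+00]
pin 89 [419.27989998 -55.20043128 209.15126432] [414.08817822 -60.20766403 207.33529868] [425.11257096 -50.30480764 210.68376384]
scene green 59 [ -5.1 193.2] 136.0 212.0
scene yellow 50 [ -1.7 155.6] 128.0 210.0
scene blue 78 [-6.3 85.2] 135.0 211.0
scene orange 129 [-4.5 31.8] 130.0 213.0
top green 50 [ -7.9 198.1] 154.0 217.0
top yellow 65 [ -6.5 143.5] 132.0 214.0
top blue 56 [-7.8 89.8] 156.0 214.0
top orange 42 [-9.7 37.2] 153.0 200.0
```

View pics/scene12.png

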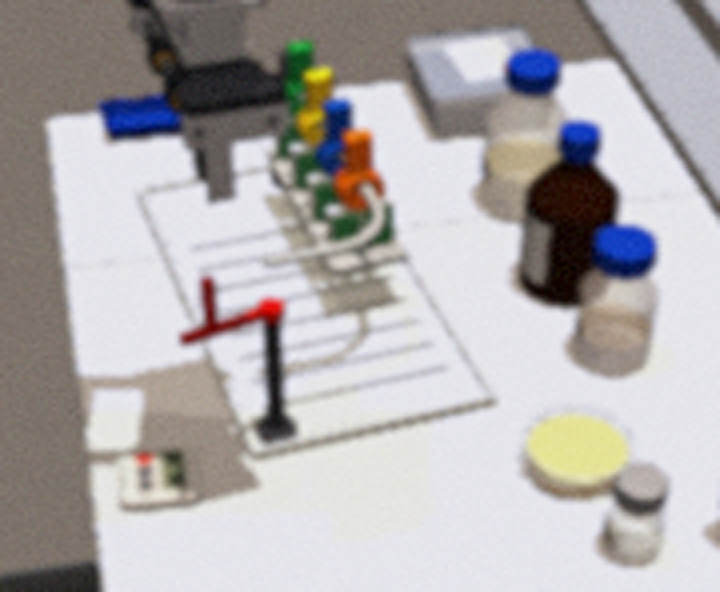

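The picture shows all four hangers on the far leg: green (298,60), yellow (317,90), blue (338,120) and orange (357,155). The gate stands open, with its pin at (208,300). Now I shut it.

```bash
python3 -c "
from path import *
pv=W((476.3,23.9,.1297),[[-17,-62]])[0]; d=np.array([419.3,-55.0])-pv; print(pv,np.hypot(*d),np.arctan2(-d[0],d[1])-.1297)
f0=np.arctan2(-d[0],d[1])-.1297
plan([(419.2,-55,183,3.249,6)],-.4)
a=.1297
plan([(pv[0]-52*np.sin(a+f),pv[1]+52*np.cos(a+f),183,3.249-(f0-f),1) for f in np.linspace(f0,.02,18)[1:]],-1,(*(pv+52*np.array([-np.sin(a+f0),np.cos(a+f0)])),183,3.249))
print(pv+52*np.array([-np.sin(a+.02),np.cos(a+.02)]))
"
```

```text
[467.46166086 -39.7779692 ] 50.50995742043199 1.747222236285792
6 [[-0.4, 0.0019, -0.0, 0.0196, 0.0002], [-0.4, 0.0019, -0.0001, 0.0196, 0.0002], [-0.4, 0.0019, 0.0, 0.0196, 0.0002], [-0.4, 0.0018, -0.0, 0.0196, 0.0002], [-0.4, 0.0019, -0.0001, 0.0196, 0.0002], [-0.4, 0.0019, 0.0, 0.0196, 0.0002]]
17 [[-1, 0.0008, 0.0052, -0.0, 0.1016], [-1, 0.0008, 0.0052, -0.0, 0.1016], [-1, 0.0007, 0.0053, -0.0, 0.1016], [-1, 0.0008, 0.0052, -0.0, 0.1016], [-1, 0.0008, 0.0052, -0.0, 0.1016], [-1, 0.0008, 0.0052, -0.0, 0.1016], [-1, 0.0008, 0.0053, -0.0, 0.1016], [-1, 0.0007, 0.0052, -0.0, 0.1016], [-1, 0.0008, 0.0052, -0.0, 0.1016], [-1, 0.0008, 0.0052, -0.0, 0.1016], [-1, 0.0008, 0.0053, -0.0, 0.1016], [-1, 0.0007, 0.0052, -0.0, 0.1016], [-1, 0.0008, 0.0052, -0.0, 0.1016], [-1, 0.0008, 0.0052, -0.0, 0.1016], [-1, 0.0008, 0.0052, -0.0, 0.1016], [-1, 0.0008, 0.0053, -0.0, 0.1016], [-1, 0.0007, 0.0052, -0.0, 0.1016]]
[459.70630315  11.64045578]
```

>>> arm_command([
  [-0.4,0.0019,0,0.0196,0],
  [-0.4,0.0019,0,0.0196,0],
  [-0.4,0.0019,0,0.0196,0],
  [-0.4,0.0019,0,0.0196,0],
  [-0.4,0.0018,0,0.0196,0],
  [-0.4,0.0009,0,0.0196,0],
  [-0.4,0,0,0,0],
  [-1,0,0,0,0],
  [-1,0,0,0,0],
  [-1,0,0,0,0],
], newtons=10)

```text
clock: 66.25
eef_pos: [420.2, -55.1, 183.5]
eef_rot: [-3.141, 0.001, -3.033]
wrist_force: [1.2, 0.7, 2.7]
finger_gap: 11.6
finger_force: 10.0
```

>>> arm_command([
  [-1,0.0008,0.0052,0,0.1016],
  [-1,0.0008,0.0052,0,0.1016],
  [-1,0.0008,0.0052,0,0.1016],
  [-1,0.0008,0.0052,0,0.1016],
  [-1,0.0008,0.0052,0,0.1016],
  [-1,0.0008,0.0052,0,0.1016],
  [-1,0.0008,0.0052,0,0.1016],
  [-1,0.0008,0.0052,0,0.1016],
  [-1,0.0008,0.0052,0,0.1016],
  [-1,0.0008,0.0052,0,0.1016],
  [-1,0.0008,0.0052,0,0.1016],
  [-1,0.0008,0.0052,0,0.1016],
  [-1,0.0008,0.0052,0,0.1016],
  [-1,0.0008,0.0052,0,0.1016],
  [-1,0.0008,0.0052,0,0.1016],
  [-1,0,0,0,0],
])

```text
clock: 68.25
eef_pos: [451.4, 9.5, 183.5]
eef_rot: [3.14, 0.0, 1.725]
wrist_force: [-1.3, 2.1, 5.6]
finger_gap: 11.7
finger_force: 10.0
```

```bash
python3 -c "
from plan import *
s=manip.read_state(); print(s['wrist_force'],s['eef_rot'])
plan([(459.5,11.7,s['eef_pos'][2],s['eef_rot'][2]-.2,3)],-1)"
```

```text
[-1.32243651  2.1012759   5.58213381] [3.14049065e+00 5.81586650e-05 1.72488289e+00]
3 [[-1, 0.0003, 0.0028, -0.0, 0.0667], [-1, 0.0005, 0.0028, -0.0, 0.0667], [-1, 0.0007, 0.0027, -0.0, 0.0667]]
```

>>> arm_command([
  [-1,0.0003,0.0028,0,0.06],
  [-1,0.0005,0.0028,0,0.06],
  [-1,0.0007,0.0028,0,0.06],
  [-1,0,0.0006,0,0],
  [-1,0,0,0,0],
  [-0.4,0,0,0,0],
  [-0.4,0,0,0,0],
  [-0.4,0,0,0,0],
])

```text
clock: 69.25
eef_pos: [459.7, 11.5, 182.8]
eef_rot: [-3.141, 0.0, 1.546]
wrist_force: [-0.1, -0.9, 0.3]
finger_gap: 28.3
finger_force: 0.0
```

>>> arm_command([
  [-0.4,0,0,-0.02,0],
  [-0.4,0,0,-0.03,0],
  [-0.4,0,0,-0.035,0],
  [-0.4,0,0,-0.035,0],
  [-0.4,-0.03,0,-0.02,0],
  [-0.4,-0.04,0,0,0],
  [-0.4,-0.03,0,0,0],
  [-0.4,0,0,0,0],
])

```text
clock: 70.25
eef_pos: [457.1, -89.7, 322.6]
eef_rot: [-3.141, 0.0, 1.544]
wrist_force: [0.4, 0.3, 0.1]
finger_gap: 28.8
finger_force: 0.0
```

```bash
python3 - <<'E'
from path import *
from fit import tr,fit
s=manip.read_state(); print(s['clock'],s['eef_pos'],s['eef_rot'])
c=shot('wrist'); w=cloud(c); cv2.imwrite('pics/w13.png',c['img']); print(fit(w,Q))
m=seg(c,'red')&(w[...,2]>100); p=w[m]; t=p[p[:,2]>204]; print('pin',t.mean(0))
a=p[(p[:,2]<175)&(p[:,2]>150)]; l=cv2.fitLine(a[:,:2].astype(np.float32),cv2.DIST_L2,0,.01,.01).ravel(); print('arm angle',np.arctan(-l[0]/l[1])-.13)
d=t.mean(0)[:2]-[467.4,-39.9]; print('pin angle',np.arctan2(-d[0],d[1])-.13)
E
```

```text
70.25 [457.09310034 -89.69556509 322.62048843] [-3.14107975e+00  7.24444567e-06  1.54396897e+00]
(array([4.76470412e+02, 2.32655478e+01, 1.31767829e-01]), np.float64(2.4502228780681503), 1314)
pin [459.93313352  11.39786493 209.2321808 ]
arm angle 0.04667911
pin angle 0.014543877961132351
```

View pics/w13.png

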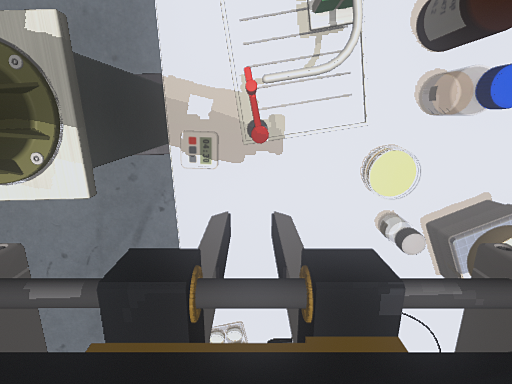

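The gate is shut across the tip, from (248,70) to (260,132), at about 0.015-0.05 rad. The arm is clear of everything, so I hand the job in.

```bash
python3 -c "
from cell import ticket
print(ticket.sign_off())"
```

```text
the job is handed in; nothing more can be done
None
```

The job is handed in with all four hangers (green, yellow, blue, orange) on the rail's straight far leg, the gate shut to about 0.015–0.05 rad (limit 0.12) and the arm clear, at about 70 s; sign-off returned no verdict.

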